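# Count the maple cups on the counting scale

### The arm

A 7-joint arm with a two-finger parallel gripper is mounted at the origin on the work surface. World frame = base frame: x ahead of the robot, y to its left, z up, the work surface at z = 0. Lengths are in mm, angles in rad, forces in N, time in s.
With the tool pointing down it reaches from about 425 to 875 mm from the base axis. Payload 4.7 kg.
Tool frame: the origin (TCP) lies midway between the tips of the shut fingers; the grasp point (between the pads) lies 19 mm behind it; z points along the fingers, y is the line along which they close (so a half turn about z gives the same grasp; the last joint's range is limited). The gripper opens to 85 mm and grips with 20 to 120 N. Pads are 22 mm wide; open, the fingers measure 114 mm over their backs; the gripper's body (76 mm by 85 mm) begins 54 mm behind the grasp point. The pads swing forward as they close: fully open they stand 13 mm farther back than shut.
Start: joints at [-1.322, 0.321, -0.07, 1.45, 0.023, 1.371, -0.057], TCP at [151.248, 632.178, 231.349] pointing down, gripper open.
Joint ranges: [-2.86, 2.86], [-0.3, 2.09], [-1.38, 1.24], [0.06, 2.45], [-1.56, 4.7], [0.09, 2.05], [-2.69, 2.69]. Speed limits (rad/s): [2.57, 2.57, 3.14, 3.14, 3.14, 3.14, 3.14].

### API

Orientations are given as a unit quaternion [w, x, y, z].
In Python, from rig import arm, vision gives the robot as it stands.
- The arm moves only by the tool move_arm, never from a script. Its argument "steps" is a list of rows, each an object of numbers: "rx", "ry", "rz": the turn, a rotation vector about the tool's x, y, z in degrees; "x", "y", "z": the shift along the tool's x, y, z in cm; "fingers": the finger opening in cm, from 0 to 8.54. A call has 1 to 20 rows; each row is the pose to reach, as a shift and turn from the pose commanded when the call began, along the tool's axes at that moment; what a row does not reach only later rows make up. A row lasts 1/10 s, in which the tool goes at most 50 mm and 8.59 degrees, less where a joint would pass 70% of its speed; a pose out of reach is approached as far as the arm can. A call with a gripper value outside its range is refused whole. The fingers move at their own pace and stop on an object; "grip_force" is the grip in N (left out, the last holds). Time passes only in rows, so rows that repeat a pose let the fingers close. It gives the time, the measured TCP pose, the force, the opening and the grip force at its end, in the units of the state.
- arm.observe(): the state, without advancing time (a new reading comes with each control period).
- vision.grab_frame(name): name is "side" or "top"; returns the picture (400x640x3 uint8, red, green, blue); there is no depth.
- vision.camera_info(name): a dict with "K" (3x3 intrinsics, pixels), "k1" (the pictures are not rectified: a ray, as slopes to the right and down, at radius r is drawn at 1 + k1 r^2 times it, then the intrinsics apply), "cam_to_world" (4x4, takes a point from camera to world coordinates). Camera axes: x right, y down, z forward; pixel columns grow to the right and rows downward; lengths in mm; the calibration is good to about 2 mm. A picture is of the moment at which its call begins. camera_info takes no time and is no camera call.
- arm.finish_job(): hands the job in; it is judged then, once.
The state is a dict: "clock": time; "joint_pos": joint angles; "joint_vel": joint speeds; "effort": joint torques, N m; "eef_pos": TCP position; "orientation": TCP orientation; "ft_force": force on the tool from outside, world axes, zero at the start; "moment": the same for the moment, N m; "width": finger opening in mm; "finger_force": force on a finger pad.
Only numpy, scipy, OpenCV 4.12 (cv2) and the standard library are available. Lean on these libraries where they do the work, as an engineer would, in place of code of your own. Each camera call takes 0.05 s, during which the arm holds its last target. There are 200 camera calls.

### The job

Lay the whetting stone that was left on the counting scale flat in the middle of its cork mat, then, with the platter empty, zero the scale with the smallest key. Next stand every small maple cup from the counter (the spools in the stock tray stay there) upright and centred on a ring mark of its own, filling the row nearest the robot before using the other row, and only then press the middle-sized key (count) and after it the largest key (store). Press each key fully down and let it come up again, never two together, and do not disturb the other things.

Things in the scene. Friction and masses are not known exactly. Their poses are not given: they have to be found in the camera images.
- scale: counting scale with a flat aluminium platter, 190 mm (its x) by 270 mm (its y), fixed, no rim; origin at its centre on the counter, platter surface 25 mm above the counter; the platter has six dark ring marks, 52 mm across, in two rows of three along y: the near row towards the robot, the far row beyond it, 75 mm apart both ways
- near0 (a point): centre of the left (+y) ring mark of the near row, on the platter surface
- near1 (a point): centre of the middle ring mark of the near row, on the platter surface
- near2 (a point): centre of the right (-y) ring mark of the near row, on the platter surface
- far0 (a point): centre of the left (+y) ring mark of the far row, on the platter surface
- far1 (a point): centre of the middle ring mark of the far row, on the platter surface
- far2 (a point): centre of the right (-y) ring mark of the far row, on the platter surface
- key_small (a joint): travel of the small key (cap 16 mm across): 0 up, 0.008 m fully down; sprung, about 1.2 N to start, 4 N at the bottom. Three grey keys, told apart by size only (16, 28, 42 mm), stand in a row roughly along y, 80 mm apart, on a fixed white console, 100 by 250 by 30 mm high, right of the scale; row 38 mm behind its robot-side edge; order varies
- key_medium (a joint): travel of the medium key (cap 28 mm across): 0 up, 0.008 m fully down; sprung, about 1.2 N to start, 4 N at the bottom. Three grey keys, told apart by size only (16, 28, 42 mm), stand in a row roughly along y, 80 mm apart, on a fixed white console, 100 by 250 by 30 mm high, right of the scale; row 38 mm behind its robot-side edge; order varies
- key_large (a joint): travel of the large key (cap 42 mm across): 0 up, 0.008 m fully down; sprung, about 1.2 N to start, 4 N at the bottom. Three grey keys, told apart by size only (16, 28, 42 mm), stand in a row roughly along y, 80 mm apart, on a fixed white console, 100 by 250 by 30 mm high, right of the scale; row 38 mm behind its robot-side edge; order varies
- key_small_top (a point): centre of the top of the small key's cap, moves with it (54 mm above the counter when up, pressed straight down; a black housing 12 mm high and 8 mm wider all round stands about it, its top 4 mm below the cap when fully down)
- key_medium_top (a point): centre of the top of the medium key's cap, moves with it (54 mm above the counter when up, pressed straight down; a black housing 12 mm high and 8 mm wider all round stands about it, its top 4 mm below the cap when fully down)
- key_large_top (a point): centre of the top of the large key's cap, moves with it (54 mm above the counter when up, pressed straight down; a black housing 12 mm high and 8 mm wider all round stands about it, its top 4 mm below the cap when fully down)
- mat: cork mat, fixed, 140 mm (its x) by 100 mm (its y), 4 mm thick; origin at centre of underside on the counter
- stone: grey whetting stone, loose, 100 mm (its x) by 40 mm (its y) by 20 mm high, about 0.2 kg, lies flat on the platter at the start; origin at centre of underside
- cup0: turned maple cup, 40 mm across, 32 mm high, 30 g, round and shallowly dished on top, loose, stands upright on the counter; origin at centre of its underside; three to five such cups are present, the absent ones read None from the start
- cup1: turned maple cup, 40 mm across, 32 mm high, 30 g, round and shallowly dished on top, loose, stands upright on the counter; origin at centre of its underside; three to five such cups are present, the absent ones read None from the start
- cup2: turned maple cup, 40 mm across, 32 mm high, 30 g, round and shallowly dished on top, loose, stands upright on the counter; origin at centre of its underside; three to five such cups are present, the absent ones read None from the start
- cup3: turned maple cup, 40 mm across, 32 mm high, 30 g, round and shallowly dished on top, loose, stands upright on the counter; origin at centre of its underside; three to five such cups are present, the absent ones read None from the start
- cup4: turned maple cup, 40 mm across, 32 mm high, 30 g, round and shallowly dished on top, loose, stands upright on the counter; origin at centre of its underside; three to five such cups are present, the absent ones read None from the start
- bead: brass bead insert, loose ring 22 mm across, 14 mm high; bystander; origin at centre of underside
- tin: flat steel wax tin, loose, 48 mm across, 22 mm high; bystander; origin at centre of underside
- sander: wooden sanding block, loose, 50 by 34 by 28 mm high; bystander; origin at centre of underside
- tama: purple tama ball, loose, 60 mm across with a small flat it rests on; bystander behind the console and scale; origin at its underside

How it is judged:
By the outcome, as a careful person would: the job done as asked, in the order asked, and still so for the second after the job is handed in, with the robot touching nothing.
Of cup0, cup1, cup2, cup3, cup4 only 3 to 5 are there at a start; the rules pass over those that are not, and their reading is None.
At some moment in a run one of cup0, cup1, cup2, cup3, cup4 may be knocked a few centimetres aside while the robot is not near it.
It also fails if it takes over 210 s, if anything falls off the work surface, if the arm or the gripper's body presses on something with over 40 N, if the wrist force passes 120 N, or if a joint passes its speed limit or range.

## Working session

There is one attempt and no reset: what is moved stays moved. The work goes in short steps, Python scripts to look and compute and a tool call to move; the robot and the scene stay as the last step left them, time stands still between calls to the robot, and variables do not carry over. Pictures are saved under pics/ and viewed, at most 14 in all, crops included, and the job is handed in when it is done.

Besides the shell and the picture viewer there is one more tool, called after "Call:" as name([rows], argument=value, ...), one row to a line, values as JSON. move_arm: Moves the arm, as the interface text tells. Its arguments: {"type":"object","properties":{"steps":{"type":"array","items":{"type":"object","properties":{"rx":{"type":"number"},"ry":{"type":"number"},"rz":{"type":"number"},"x":{"type":"number"},"y":{"type":"number"},"z":{"type":"number"},"fingers":{"type":"number"}}}},"grip_force":{"type":"number"}},"required":["steps"]}

```bash
mkdir -p pics; ls
python3 - <<'E'
from rig import arm, vision
import cv2
print(arm.observe())
for n in ("top","side"):
    f=vision.grab_frame(n); cv2.imwrite(f"pics/{n}0.png",f[:,:,::-1]); 
    i=vision.camera_info(n); print(n,i)
E
```

```text
pics
{'clock': 0.0, 'joint_pos': array([-1.32187321,  0.32178176, -0.07008118,  1.45170252,  0.02261127,
        1.37076328, -0.05689921]), 'joint_vel': array([-0.00060948, -0.00186107,  0.00024937, -0.00227518,  0.00050004,
        0.00130769, -0.00054397]), 'effort': array([ 3.31809097e-04, -4.93569303e+01, -3.82069498e-01, -3.14344239e+01,
        1.28337878e-02,  1.11701721e-02, -1.26764809e-05]), 'eef_pos': array([151.16466239, 631.62536436, 230.23642355]), 'orientation': array([-5.42104856e-05,  1.17126614e-01,  9.93116551e-01, -9.32450571e-04]), 'ft_force': array([ 0.22075079, -0.35551276,  0.15028305]), 'moment': array([ 0.0484421 ,  0.04179836, -0.01270382]), 'finger_force': 0.0, 'width': 85.40795331139363}
top {'K': array([[372.07419742,   0.        , 312.00750861],
       [  0.        , 372.07419742, 198.5221025 ],
       [  0.        ,   0.        ,   1.        ]]), 'k1': -0.06649781138298563, 'cam_to_world': array([[-7.31369983e-02, -9.73234057e-01,  2.17867966e-01,
         4.21491589e+02],
       [-9.97312143e-01,  7.04033787e-02, -2.02941754e-02,
        -3.59035040e-01],
       [ 4.41234171e-03, -2.18766623e-01, -9.75767234e-01,
         8.81196796e+02],
       [ 0.00000000e+00,  0.00000000e+00,  0.00000000e+00,
         1.00000000e+00]])}
side {'K': array([[502.72400489,   0.        , 320.06054141],
       [  0.        , 502.72400489, 199.28956979],
       [  0.        ,   0.        ,   1.        ]]), 'k1': -0.023161453880405337, 'cam_to_world': array([[ 9.72362977e-01, -1.53105121e-01,  1.76264184e-01,
         4.01929353e+02],
       [-2.33067685e-01, -5.91998464e-01,  7.71503255e-01,
        -8.81716435e+02],
       [-1.37729730e-02, -7.91262687e-01, -6.11321245e-01,
         7.32953429e+02],
       [ 0.00000000e+00,  0.00000000e+00,  0.00000000e+00,
         1.00000000e+00]])}
```

View pics/top0.png

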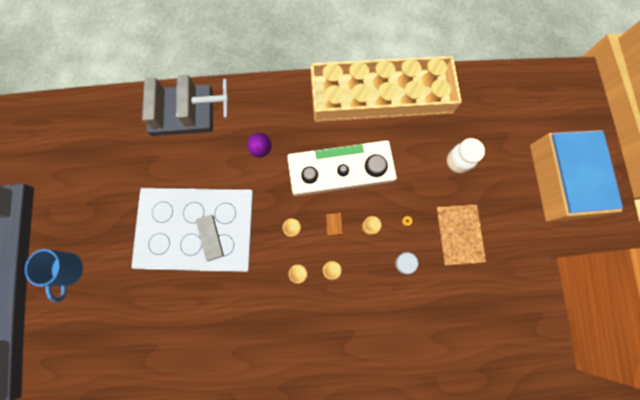

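View pics/side0.png

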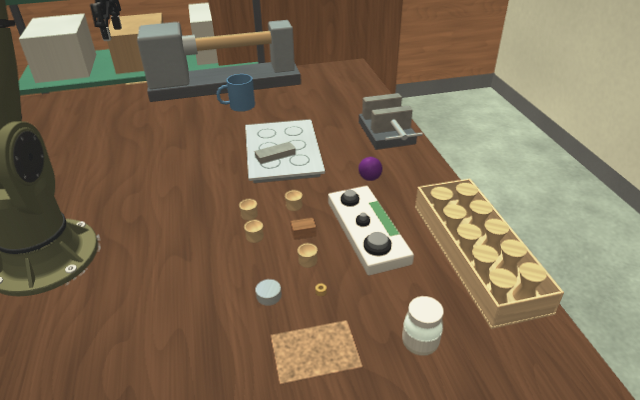

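The top view shows four cups at about (291,228), (372,226), (297,274) and (332,270). The stone is at (209,238) on the scale at (193,230), and the mat is at (461,235). The keys are medium (310,175), small (343,170) and large (376,165). The sander, tin and bead stand among the cups. The side view agrees. Next I'll measure by colour masks in both views.

```bash
cat > h.py <<'E'
import numpy as np, cv2
from rig import arm, vision
def ray(n,uv):
    i=vision.camera_info(n); K=i["K"]
    d=np.array([i["k1"],0,0,0,0.])
    s=cv2.undistortPoints(np.array(uv,float).reshape(-1,1,2),K,d).reshape(-1,2)
    T=i["cam_to_world"]
    return T[:3,3], np.c_[s,np.ones(len(s))]@T[:3,:3].T
def plane(n,uv,z):
    o,d=ray(n,uv); return o+d*((z-o[2])/d[:,2])[:,None]
def tri(uvt,uvs):
    (o1,d1),(o2,d2)=ray("top",uvt),ray("side",uvs); out=[]
    for a,b in zip(d1,d2):
        t=np.linalg.lstsq(np.c_[a,-b],o2-o1,rcond=None)[0]
        p,q=o1+a*t[0],o2+b*t[1]; out.append(np.r_[(p+q)/2,np.linalg.norm(p-q)])
    return np.array(out)
def proj(n,P):
    i=vision.camera_info(n); T=np.linalg.inv(i["cam_to_world"])
    return cv2.projectPoints(np.array(P,float).reshape(-1,3),cv2.Rodrigues(T[:3,:3])[0],T[:3,3],i["K"],np.array([i["k1"],0,0,0,0.]))[0].reshape(-1,2)
def blobs(f,lo,hi,roi,amin=20,k=0):
    m=cv2.inRange(cv2.cvtColor(f,cv2.COLOR_RGB2HSV),lo,hi)
    r=np.zeros_like(m); x0,y0,x1,y1=roi; r[y0:y1,x0:x1]=255; m&=r
    if k: m=cv2.morphologyEx(m,cv2.MORPH_CLOSE,np.ones((k,k)))
    cs=[c for c in cv2.findContours(m,cv2.RETR_EXTERNAL,cv2.CHAIN_APPROX_NONE)[0] if cv2.contourArea(c)>amin]
    return sorted(cs,key=cv2.contourArea,reverse=True)
def cen(c):
    m=cv2.moments(c); return [m["m10"]/m["m00"],m["m01"]/m["m00"]]
E
python3 - <<'E'
from h import *
T=cv2.imread("pics/top0.png")[:,:,::-1].copy(); S=cv2.imread("pics/side0.png")[:,:,::-1].copy()
for n,f,pts in (("top",T,dict(cup=(291,227),cupedge=(291,234),wood=(300,320),sander=(334,224),mat=(461,235),stone=(209,240),plat=(150,230),cons=(330,185),tin=(406,263))),("side",S,dict(cup=(248,204),cupb=(248,212),wood=(150,300),sander=(303,225),mat=(315,350),stone=(275,153),plat=(310,165),cons=(345,215),tin=(268,287)))):
    h=cv2.cvtColor(f,cv2.COLOR_RGB2HSV)
    print(n,{k:h[v[1],v[0]].tolist() for k,v in pts.items()})
for n,f,roi in (("top",T,(265,205,400,300)),("side",S,(225,180,335,275))):
    for c in blobs(f,(12,60,150),(28,190,255),roi): print(n,np.round(cen(c),1),cv2.contourArea(c),cv2.boundingRect(c))
E
```

```text
top {'cup': [23, 114, 247], 'cupedge': [19, 143, 234], 'wood': [11, 177, 114], 'sander': [14, 177, 209], 'mat': [15, 147, 206], 'stone': [27, 15, 184], 'plat': [99, 7, 245], 'cons': [24, 5, 255], 'tin': [99, 14, 231]}
side {'cup': [18, 114, 214], 'cupb': [17, 110, 118], 'wood': [13, 126, 117], 'sander': [14, 132, 166], 'mat': [16, 110, 163], 'stone': [36, 29, 167], 'plat': [60, 10, 229], 'cons': [26, 16, 245], 'tin': [78, 18, 208]}
top [333.7 223.4] 293.0 (326, 212, 17, 24)
top [297.3 273.4] 283.5 (288, 264, 20, 20)
top [371.4 225.1] 283.0 (362, 216, 20, 19)
top [331.6 270. ] 282.0 (322, 261, 20, 19)
top [291.1 227.1] 263.0 (282, 218, 19, 19)
side [306.9 249.7] 201.5 (297, 243, 21, 14)
side [302.8 223.5] 182.0 (291, 218, 25, 12)
side [253.  225.6] 168.0 (244, 220, 19, 13)
side [247.5 204.1] 142.0 (239, 199, 18, 12)
side [293.1 195. ] 134.5 (285, 190, 18, 11)
```

```bash
python3 - <<'E'
from h import *
np.set_printoptions(precision=1,suppress=True)
T=cv2.imread("pics/top0.png")[:,:,::-1].copy(); S=cv2.imread("pics/side0.png")[:,:,::-1].copy()
t=[[297.3,273.4],[331.6,270],[371.4,225.1],[291.1,227.1],[333.7,223.4]]
s=[[247.5,204.1],[253,225.6],[306.9,249.7],[293.1,195],[302.8,223.5]]
print("cups+sander tri\n",tri(t,s)); print(plane("top",t,30)); print(plane("side",s,32))
def quad(c): return cv2.approxPolyDP(cv2.convexHull(c),0.06*cv2.arcLength(c,True),True).reshape(-1,2).astype(float)
def show(name,lo,hi,rt,rs,z,k=5):
    for n,f,r in (("top",T,rt),("side",S,rs)):
        c=blobs(f,lo,hi,r,k=k)[0]; R=cv2.minAreaRect(c)
        q=quad(c); P=plane(n,q,z); 
        print(name,n,len(q),"px",cen(c),"cen",plane(n,[cen(c)],z)[0],"quad mean",P.mean(0)); print(P[:,:2].tolist(), np.linalg.norm(P-np.roll(P,-1,0),axis=1))
show("plat",(0,0,205),(179,25,255),(120,180,260,280),(235,110,330,185),25)
show("cons",(0,0,215),(179,40,255),(280,130,405,200),(325,180,420,275),30,9)
show("mat",(10,80,130),(22,190,255),(430,195,495,275),(260,315,370,390),4)
show("stone",(15,10,100),(60,60,205),(190,205,230,270),(250,138,302,168),45,3)
for n,f,r in (("top",T,(290,150,395,190)),("side",S,(335,180,400,260))):
    for c in blobs(f,(0,0,0),(179,255,150),r): print(n,cen(c),cv2.boundingRect(c),cv2.contourArea(c))
# rings
for n,f,r in (("top",T,(138,195,248,262)),("side",S,(247,124,318,172))):
    for c in blobs(f,(0,0,60),(179,70,200),r,amin=100): print(n,"ring",cen(c),cv2.boundingRect(c),plane(n,[cen(c)],25)[0])
E
python3 - <<'E'
import cv2
T=cv2.imread("pics/top0.png");S=cv2.imread("pics/side0.png")
import numpy as np
a=cv2.resize(T[140:285,125:265],None,fx=3,fy=3,interpolation=cv2.INTER_CUBIC)
b=cv2.resize(T[135:200,280:400],(360,195),interpolation=cv2.INTER_CUBIC)
c=cv2.resize(S[175:275,320:420],(360,360),interpolation=cv2.INTER_CUBIC)
o=np.zeros((570,800,3),np.uint8); o[:435,:420]=a; o[:195,430:790]=b; o[205:565,430:790]=c
cv2.imwrite("pics/crop0.png",o)
E
```

```text
cups+sander tri
 [[ 441.4   27.5   31.4    0.7]
 [ 443.5  -50.    31.3    0.3]
 [ 539.3 -150.5   30.1    1.1]
 [ 547.5   34.9   31.5    0.2]
 [ 549.6  -64.    26.4    0.2]]
[[ 441.8   27.6   30. ]
 [ 443.7  -50.    30. ]
 [ 538.8 -150.5   30. ]
 [ 547.7   35.    30. ]
 [ 549.1  -63.8   30. ]]
[[ 441.    26.7   32. ]
 [ 443.4  -50.8   32. ]
 [ 539.5 -152.4   32. ]
 [ 547.5   34.3   32. ]
 [ 548.3  -70.6   32. ]]
plat top 4 px [192.68839486864397, 229.4207488502858] cen [559.2 264.4  25. ] quad mean [562.7 266.2  25. ]
[[665.674695236329, 389.80122615452166], [643.9504928521319, 127.09033491038274], [459.77822464923935, 141.0232965630512], [481.50760786883677, 406.74244849288306]] [263.6 184.7 266.6 184.9]
plat side 4 px [282.0344197808373, 148.79380912241265] cen [559.4 250.2  25. ] quad mean [561.6 264.   25. ]
[[665.4318833342081, 384.5629719050497], [640.9675504883184, 125.97083205659283], [458.0721072123242, 142.38724478823326], [481.77929795888815, 403.24948971028914]] [259.7 183.6 261.9 184.6]
cons top 4 px [340.91658329760367, 168.49849935686723] cen [679.9 -92.4  30. ] quad me
[... 1827 characters left out ...]
7210883] (302, 167, 16, 17) 196.0
top [374.0490566037736, 168.89937106918237] (365, 155, 23, 22) 132.5
top [342.8097928436911, 169.91902071563086] (338, 164, 11, 12) 88.5
side [379.4533861037819, 194.69099970683084] (335, 180, 65, 53) 1137.0
side [344.19599217986314, 242.51661779081132] (335, 209, 29, 51) 682.0
side [376.98668885191347, 247.3144758735441] (364, 236, 28, 20) 300.5
side [349.5092024539877, 199.5357873210634] (341, 193, 18, 13) 163.0
side [362.50409836065575, 220.39754098360655] (356, 215, 14, 12) 122.0
top ring [209.69760348583875, 237.38082788671022] (195, 215, 30, 46) [537.8 224.8  25. ]
side ring [275.0454099165439, 154.56529209621993] (254, 141, 56, 28) [536.8 226.9  25. ]
```

View pics/crop0.png

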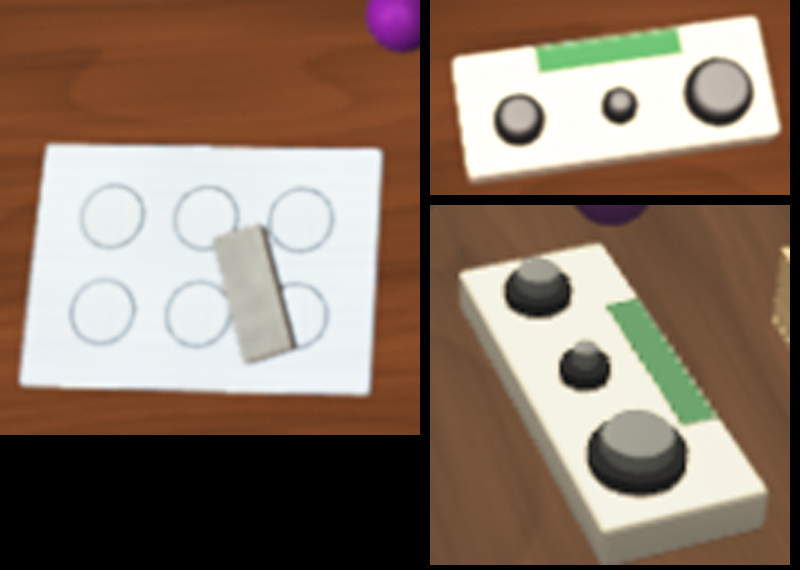

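The crop shows clear near and far rings. The stone lies over the near1 and near2 rings. The console keys in order of falling y are medium, small, large. Next I'll triangulate the key caps and write a helper that turns a target into tool axes.

```bash
cat >> h.py <<'E'
from scipy.spatial.transform import Rotation as Ro
def goto(*targets):
    """targets (x,y,z,yaw of tool y axis in deg, mod 180) -> tool-frame shift in cm and rz in deg"""
    s=arm.observe(); w,x,y,z=s["orientation"]; R=Ro.from_quat([x,y,z,w]).as_matrix()
    yaw=np.degrees(np.arctan2(R[1,1],R[0,1])); p=s["eef_pos"]
    print("t %.1f pos"%s["clock"],p.round(1),"yaw %.1f tilt %.2f j7 %.2f j1 %.2f w %.1f"%(yaw,np.degrees(np.arccos(-R[2,2])),s["joint_pos"][6],s["joint_pos"][0],s["width"]),"F",s["ft_force"].round(1))
    for t in targets:
        d=(-(t[3]-yaw)+90)%180-90
        print(t,"-> shift cm",((np.array(t[:3])-p)@R/10).round(2),"rz %.1f"%d)
E
python3 - <<'E'
from h import *
np.set_printoptions(precision=1,suppress=True)
T=cv2.imread("pics/top0.png")[:,:,::-1].copy(); S=cv2.imread("pics/side0.png")[:,:,::-1].copy()
t=[[309.3,172.7],[343.7,168.7],[376,164.3]]; s=[[350.6,193.3],[363.3,215],[378,238.6]]
print(tri(t,s)); print(plane("top",t,54)); print(plane("side",s,54))
c=np.array([685,-95.4]); th=.068; R=np.array([[np.cos(th),-np.sin(th)],[np.sin(th),np.cos(th)]])
print("model",c+np.array([[-12,80],[-12,0],[-12,-80]])@R.T)
goto((535,220,120,104),(535,220,28,104))
E
```

```text
[[ 669.8  -15.9   50.1    1.6]
 [ 674.   -96.8   50.2    2.3]
 [ 680.5 -173.9   48.6    3.3]]
[[ 667.7  -15.8   54. ]
 [ 671.7  -96.2   54. ]
 [ 677.1 -172.5   54. ]]
[[ 669.1  -20.7   54. ]
 [ 673.8 -100.8   54. ]
 [ 680.  -179.1   54. ]]
model [[ 667.6  -16.4]
 [ 673.   -96.2]
 [ 678.5 -176. ]]
t 0.1 pos [151.2 631.7 230.3] yaw 76.5 tilt 0.10 j7 -0.06 j1 -1.32 w 85.5 F [ 0.  -0.  -0.4]
(535, 220, 120, 104) -> shift cm [-46.9 -31.1  11.1] rz -27.5
(535, 220, 28, 104) -> shift cm [-46.9 -31.1  20.3] rz -27.5
```

Call:
move_arm([
  {"x":-4,"y":-2.7,"z":0,"rz":-3,"fingers":8.5},
  {"x":-8,"y":-5.4,"z":0,"rz":-6},
  {"x":-12,"y":-8,"z":0,"rz":-9},
  {"x":-16,"y":-10.6,"z":0,"rz":-12},
  {"x":-20,"y":-13.3,"z":0,"rz":-15},
  {"x":-24,"y":-16,"z":0,"rz":-18},
  {"x":-28,"y":-18.6,"z":0,"rz":-21},
  {"x":-32,"y":-21.2,"z":0,"rz":-24},
  {"x":-36,"y":-23.9,"z":2,"rz":-27.5},
  {"x":-40,"y":-26.5,"z":4,"rz":-27.5},
  {"x":-43,"y":-28.6,"z":7,"rz":-27.5},
  {"x":-45.5,"y":-30.2,"z":9,"rz":-27.5},
  {"x":-46.9,"y":-31.1,"z":11.1,"rz":-27.5},
  {"x":-46.9,"y":-31.1,"z":11.1,"rz":-27.5},
  {"x":-46.9,"y":-31.1,"z":11.1,"rz":-27.5},
])

```text
validation failed for argument at $.st...
```

Run:
```python
from h import *
goto((535,220,28,104))
```

```text
t 0.1 pos [151.2 631.7 230.3] yaw 76.5 tilt 0.10 j7 -0.06 j1 -1.32 w 85.5 F [ 0.  -0.  -0.4]
(535, 220, 28, 104) -> shift cm [-46.91 -31.08  20.29] rz -27.5
```

Call:
move_arm([
  {"rx":0,"ry":0,"rz":-3,"x":-4,"y":-2.7,"z":0,"fingers":8.5},
  {"rx":0,"ry":0,"rz":-6,"x":-8,"y":-5.4,"z":0,"fingers":8.5},
  {"rx":0,"ry":0,"rz":-9,"x":-12,"y":-8,"z":0,"fingers":8.5},
  {"rx":0,"ry":0,"rz":-12,"x":-16,"y":-10.6,"z":0,"fingers":8.5},
  {"rx":0,"ry":0,"rz":-15,"x":-20,"y":-13.3,"z":0,"fingers":8.5},
  {"rx":0,"ry":0,"rz":-18,"x":-24,"y":-16,"z":0,"fingers":8.5},
  {"rx":0,"ry":0,"rz":-21,"x":-28,"y":-18.6,"z":0,"fingers":8.5},
  {"rx":0,"ry":0,"rz":-24,"x":-32,"y":-21.2,"z":0,"fingers":8.5},
  {"rx":0,"ry":0,"rz":-27.5,"x":-36,"y":-23.9,"z":2,"fingers":8.5},
  {"rx":0,"ry":0,"rz":-27.5,"x":-40,"y":-26.5,"z":4,"fingers":8.5},
  {"rx":0,"ry":0,"rz":-27.5,"x":-43,"y":-28.6,"z":7,"fingers":8.5},
  {"rx":0,"ry":0,"rz":-27.5,"x":-45.5,"y":-30.2,"z":9,"fingers":8.5},
  {"rx":0,"ry":0,"rz":-27.5,"x":-46.9,"y":-31.1,"z":11.1,"fingers":8.5},
  {"rx":0,"ry":0,"rz":-27.5,"x":-46.9,"y":-31.1,"z":11.1,"fingers":8.5},
  {"rx":0,"ry":0,"rz":-27.5,"x":-46.9,"y":-31.1,"z":11.1,"fingers":8.5},
])

```text
clock: 1.6
eef_pos: [534.4, 220.8, 119.9]
orientation: [-0.001, -0.122, 0.993, -0.0]
ft_force: [-0.3, 1.2, -0.1]
width: 85.1
finger_force: 0.0
```

Call:
move_arm([
  {"rx":0,"ry":0,"rz":0,"x":0,"y":0,"z":3,"fingers":8.5},
  {"rx":0,"ry":0,"rz":0,"x":0,"y":0,"z":6,"fingers":8.5},
  {"rx":0,"ry":0,"rz":0,"x":0,"y":0,"z":8,"fingers":8.5},
  {"rx":0,"ry":0,"rz":0,"x":0,"y":0,"z":9.1,"fingers":8.5},
  {"rx":0,"ry":0,"rz":0,"x":0,"y":0,"z":9.1,"fingers":8.5},
  {"rx":0,"ry":0,"rz":0,"x":0,"y":0,"z":9.1,"fingers":3},
  {"rx":0,"ry":0,"rz":0,"x":0,"y":0,"z":9.1,"fingers":3},
  {"rx":0,"ry":0,"rz":0,"x":0,"y":0,"z":9.1,"fingers":3},
  {"rx":0,"ry":0,"rz":0,"x":0,"y":0,"z":9.1,"fingers":3},
  {"rx":0,"ry":0,"rz":0,"x":0,"y":0,"z":9.1,"fingers":3},
  {"rx":0,"ry":0,"rz":0,"x":0,"y":0,"z":9.1,"fingers":3},
  {"rx":0,"ry":0,"rz":0,"x":0,"y":0,"z":9.1,"fingers":3},
  {"rx":0,"ry":0,"rz":0,"x":0,"y":0,"z":9.1,"fingers":3},
], grip_force=50)

```text
clock: 2.9
eef_pos: [536.1, 221.2, 30.9]
orientation: [0.001, -0.122, 0.992, 0.001]
ft_force: [-0.6, 0.4, 5.4]
width: 38.0
finger_force: 52.9
```

Call:
move_arm([
  {"rx":0,"ry":0,"rz":0,"x":0,"y":0,"z":-1,"fingers":3},
  {"rx":0,"ry":0,"rz":0,"x":0,"y":0,"z":-3,"fingers":3},
  {"rx":0,"ry":0,"rz":0,"x":0,"y":0,"z":-6,"fingers":3},
  {"rx":0,"ry":0,"rz":0,"x":0,"y":0,"z":-9,"fingers":3},
  {"rx":0,"ry":0,"rz":0,"x":0,"y":0,"z":-12,"fingers":3},
  {"rx":0,"ry":0,"rz":0,"x":0,"y":0,"z":-12,"fingers":3},
])

```text
clock: 3.5
eef_pos: [537.7, 221.5, 154.3]
orientation: [0.004, -0.122, 0.993, 0.001]
ft_force: [0.9, 0.2, -1.3]
width: 38.7
finger_force: 52.1
```

Run:
```python
from h import *
np.set_printoptions(precision=1,suppress=True)
goto((505.5,-368.7,150,90),(505.5,-368.7,12,90))
T=vision.grab_frame("top"); S=vision.grab_frame("side")
o=np.hstack([cv2.resize(T[120:300,110:330],(400,327)),cv2.resize(S[60:240,180:400],(400,327))])
cv2.imwrite("pics/lift.png",o[:,:,::-1])
```

```text
t 3.5 pos [537.7 221.5 154.3] yaw 104.0 tilt 0.47 j7 1.43 j1 -0.68 w 38.7 F [ 0.9  0.2 -1.3]
(505.5, -368.7, 150, 90) -> shift cm [ 17.4 -56.5   0.2] rz 14.0
(505.5, -368.7, 12, 90) -> shift cm [ 17.5 -56.5  14. ] rz 14.0
```

View pics/lift.png

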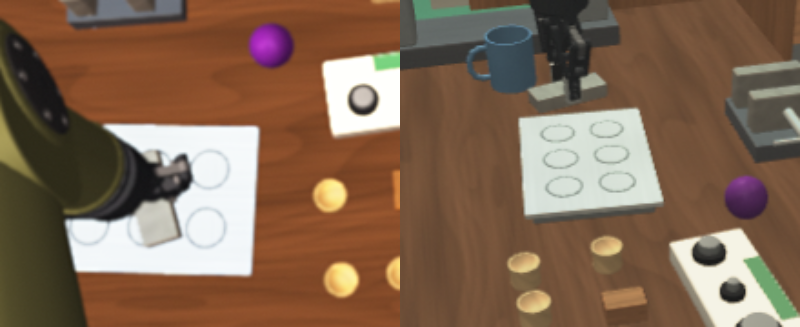

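The stone is lifted in the gripper and all six rings are visible and clear. Next I carry it to the mat.

Call:
move_arm([
  {"rx":0,"ry":0,"rz":0,"x":0.6,"y":-2,"z":0,"fingers":3},
  {"rx":0,"ry":0,"rz":1,"x":1.8,"y":-6,"z":0,"fingers":3},
  {"rx":0,"ry":0,"rz":2,"x":3.1,"y":-10,"z":0,"fingers":3},
  {"rx":0,"ry":0,"rz":3,"x":4.3,"y":-14,"z":0,"fingers":3},
  {"rx":0,"ry":0,"rz":4,"x":5.6,"y":-18,"z":0,"fingers":3},
  {"rx":0,"ry":0,"rz":5,"x":6.8,"y":-22,"z":0,"fingers":3},
  {"rx":0,"ry":0,"rz":6,"x":8,"y":-26,"z":0,"fingers":3},
  {"rx":0,"ry":0,"rz":7,"x":9.3,"y":-30,"z":0,"fingers":3},
  {"rx":0,"ry":0,"rz":8,"x":10.5,"y":-34,"z":0,"fingers":3},
  {"rx":0,"ry":0,"rz":9,"x":11.7,"y":-38,"z":0,"fingers":3},
  {"rx":0,"ry":0,"rz":10,"x":13,"y":-42,"z":0,"fingers":3},
  {"rx":0,"ry":0,"rz":12,"x":14.2,"y":-46,"z":0,"fingers":3},
  {"rx":0,"ry":0,"rz":13,"x":15.4,"y":-50,"z":0,"fingers":3},
  {"rx":0,"ry":0,"rz":14,"x":16.7,"y":-54,"z":0,"fingers":3},
  {"rx":0,"ry":0,"rz":14,"x":17.5,"y":-56.5,"z":0,"fingers":3},
  {"rx":0,"ry":0,"rz":14,"x":17.5,"y":-56.5,"z":4,"fingers":3},
  {"rx":0,"ry":0,"rz":14,"x":17.5,"y":-56.5,"z":8,"fingers":3},
  {"rx":0,"ry":0,"rz":14,"x":17.5,"y":-56.5,"z":10,"fingers":3},
  {"rx":0,"ry":0,"rz":14,"x":17.5,"y":-56.5,"z":10,"fingers":3},
  {"rx":0,"ry":0,"rz":14,"x":17.5,"y":-56.5,"z":10,"fingers":3},
])

```text
clock: 5.6
eef_pos: [501.6, -369.7, 48.5]
orientation: [-0.001, -0.0, 1.0, 0.0]
ft_force: [0.2, -0.3, -0.0]
width: 38.7
finger_force: 52.0
```

Run:
```python
from h import *
np.set_printoptions(precision=1,suppress=True)
goto((505.5,-368.7,10,90))
T=vision.grab_frame("top"); S=vision.grab_frame("side")
o=np.hstack([cv2.resize(T[160:320,380:580],(400,320)),cv2.resize(S[220:400,210:435],(400,320))])
cv2.imwrite("pics/mat1.png",o[:,:,::-1])
```

```text
t 5.6 pos [ 501.6 -369.7   48.5] yaw 90.0 tilt 0.13 j7 2.41 j1 0.08 w 38.7 F [ 0.2 -0.3 -0. ]
(505.5, -368.7, 10, 90) -> shift cm [-0.4  0.1  3.9] rz 0.0
```

View pics/mat1.png

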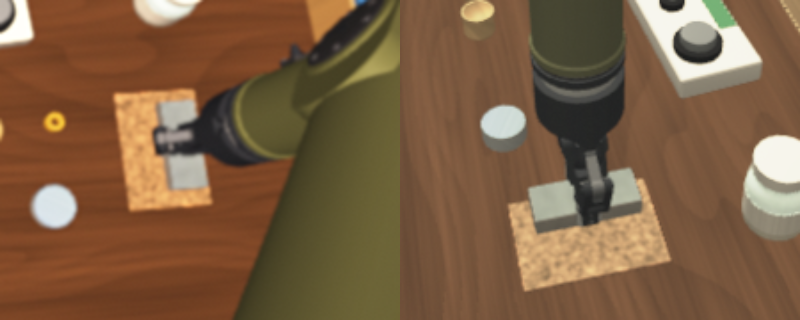

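The stone hangs over the mat lengthwise along x, clear of tin and bead. I lower it.

Call:
move_arm([
  {"rx":0,"ry":0,"rz":0,"x":-0.5,"y":0.1,"z":1,"fingers":3},
  {"rx":0,"ry":0,"rz":0,"x":-0.5,"y":0.1,"z":2,"fingers":3},
  {"rx":0,"ry":0,"rz":0,"x":-0.5,"y":0.1,"z":3,"fingers":3},
  {"rx":0,"ry":0,"rz":0,"x":-0.5,"y":0.1,"z":3.5,"fingers":3},
  {"rx":0,"ry":0,"rz":0,"x":-0.5,"y":0.1,"z":3.8,"fingers":3},
  {"rx":0,"ry":0,"rz":0,"x":-0.5,"y":0.1,"z":3.8,"fingers":3},
  {"rx":0,"ry":0,"rz":0,"x":-0.5,"y":0.1,"z":3.8,"fingers":3},
  {"rx":0,"ry":0,"rz":0,"x":-0.5,"y":0.1,"z":3.8,"fingers":3},
])

```text
clock: 6.5
eef_pos: [507.7, -369.2, 11.7]
orientation: [0.0, -0.0, 1.0, -0.0]
ft_force: [0.5, -0.3, -1.5]
width: 38.6
finger_force: 52.1
```

Call:
move_arm([
  {"rx":0,"ry":0,"rz":0,"x":0.1,"y":0.05,"z":0.1,"fingers":3},
  {"rx":0,"ry":0,"rz":0,"x":0.1,"y":0.05,"z":0.2,"fingers":3},
  {"rx":0,"ry":0,"rz":0,"x":0.1,"y":0.05,"z":0.2,"fingers":3},
  {"rx":0,"ry":0,"rz":0,"x":0.1,"y":0.05,"z":0.2,"fingers":3},
])

```text
clock: 6.9
eef_pos: [506.4, -368.6, 9.9]
orientation: [0.0, -0.0, 1.0, 0.0]
ft_force: [-2.0, 2.0, 6.2]
width: 38.6
finger_force: 52.7
```

Call:
move_arm([
  {"rx":0,"ry":0,"rz":0,"x":0,"y":0,"z":-0.1,"fingers":6},
  {"rx":0,"ry":0,"rz":0,"x":0,"y":0,"z":-0.1,"fingers":6},
  {"rx":0,"ry":0,"rz":0,"x":0,"y":0,"z":-0.1,"fingers":6},
  {"rx":0,"ry":0,"rz":0,"x":0,"y":0,"z":-0.1,"fingers":6},
  {"rx":0,"ry":0,"rz":0,"x":0,"y":0,"z":-0.1,"fingers":6},
  {"rx":0,"ry":0,"rz":0,"x":0,"y":0,"z":-2,"fingers":6},
  {"rx":0,"ry":0,"rz":0,"x":0,"y":0,"z":-5,"fingers":6},
  {"rx":0,"ry":0,"rz":0,"x":0,"y":0,"z":-9,"fingers":6},
  {"rx":0,"ry":0,"rz":0,"x":0,"y":0,"z":-13,"fingers":6},
  {"rx":0,"ry":0,"rz":0,"x":-2,"y":3,"z":-15,"fingers":6},
  {"rx":0,"ry":0,"rz":0,"x":-5,"y":7,"z":-15,"fingers":3},
  {"rx":0,"ry":0,"rz":0,"x":-8,"y":11,"z":-15,"fingers":0},
  {"rx":0,"ry":0,"rz":0,"x":-11,"y":15,"z":-15,"fingers":0},
  {"rx":0,"ry":0,"rz":0,"x":-14,"y":19,"z":-15,"fingers":0},
  {"rx":0,"ry":0,"rz":0,"x":-16.5,"y":24,"z":-15,"fingers":0},
  {"rx":0,"ry":0,"rz":0,"x":-16.5,"y":27,"z":-13,"fingers":0},
  {"rx":0,"ry":0,"rz":0,"x":-16.5,"y":27,"z":-11,"fingers":0},
  {"rx":0,"ry":0,"rz":0,"x":-16.5,"y":27,"z":-10,"fingers":0},
  {"rx":0,"ry":0,"rz":0,"x":-16.5,"y":27,"z":-10,"fingers":0},
])

```text
clock: 8.8
eef_pos: [669.7, -99.4, 107.6]
orientation: [-0.002, 0.0, 1.0, -0.0]
ft_force: [0.1, -0.9, -0.3]
width: 0.1
finger_force: 0.0
```

Run:
```python
from h import *
np.set_printoptions(precision=1,suppress=True)
goto((673,-96.5,70,90),(673,-96.5,46,90))
T=vision.grab_frame("top"); S=vision.grab_frame("side")
cv2.imwrite("pics/top2.png",T[:,:,::-1]);cv2.imwrite("pics/side2.png",S[:,:,::-1])
o=np.hstack([cv2.resize(T[130:320,270:510],(400,317)),cv2.resize(S[170:390,220:440],(400,317))])
cv2.imwrite("pics/mat2.png",o[:,:,::-1])
for n,f,r in (("top",T,(430,195,495,275)),("side",S,(260,315,370,390))):
    for c in blobs(f,(0,0,90),(179,75,235),r,k=3,amin=150):
        R=cv2.minAreaRect(c); print(n,plane(n,[R[0]],24),plane(n,[cen(c)],24),R)
    c=blobs(f,(10,80,130),(22,190,255),r,k=5)[0]; q=cv2.boxPoints(cv2.minAreaRect(cv2.convexHull(c)))
```

```text
t 8.8 pos [669.7 -99.4 107.6] yaw 90.0 tilt 0.20 j7 1.87 j1 -0.30 w 0.1 F [ 0.1 -0.9 -0.3]
(673, -96.5, 70, 90) -> shift cm [-0.3  0.3  3.8] rz -0.0
(673, -96.5, 46, 90) -> shift cm [-0.3  0.3  6.2] rz -0.0
top [[ 506.9 -365.7   24. ]] [[ 506.4 -365.5   24. ]] ((463.0799255371094, 232.05995178222656), (42.567832946777344, 17.960512161254883), 81.8698959350586)
side [[ 506.8 -375.5   24. ]] [[ 506.6 -372.1   24. ]] ((316.3653564453125, 345.326904296875), (25.49509620666504, 60.20764923095703), 78.69007110595703)
```

View pics/mat2.png

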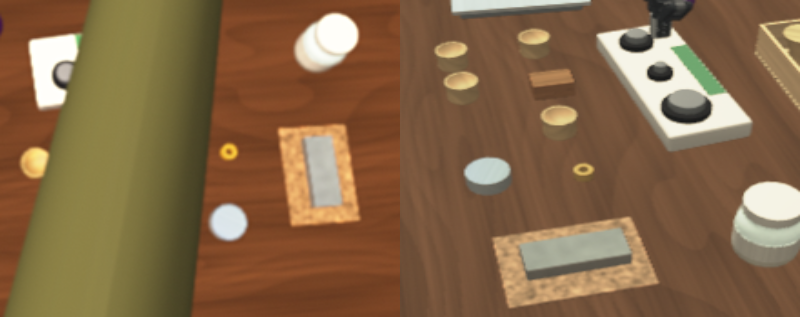

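The stone lies flat and centred on the mat, and the other things are undisturbed. Next the small key: hover first, then press.

Call:
move_arm([
  {"rx":0,"ry":0,"rz":0,"x":-0.3,"y":0.3,"z":2,"fingers":0},
  {"rx":0,"ry":0,"rz":0,"x":-0.3,"y":0.3,"z":3.5,"fingers":0},
  {"rx":0,"ry":0,"rz":0,"x":-0.3,"y":0.3,"z":4.5,"fingers":0},
  {"rx":0,"ry":0,"rz":0,"x":-0.3,"y":0.3,"z":4.5,"fingers":0},
  {"rx":0,"ry":0,"rz":0,"x":-0.3,"y":0.3,"z":4.5,"fingers":0},
  {"rx":0,"ry":0,"rz":0,"x":-0.3,"y":0.3,"z":4.5,"fingers":0},
])

```text
clock: 9.5
eef_pos: [674.8, -95.7, 65.3]
orientation: [0.001, -0.0, 1.0, -0.0]
ft_force: [-0.2, 0.6, -0.4]
width: 0.3
finger_force: 0.0
```

Run:
```python
from h import *
goto((673,-96.5,46,90))
S=vision.grab_frame("side"); T=vision.grab_frame("top")
cv2.imwrite("pics/key1.png",cv2.resize(S[150:280,310:430],(480,520))[:,:,::-1])
```

```text
t 9.5 pos [674.8 -95.7  65.3] yaw 90.0 tilt 0.08 j7 1.88 j1 -0.30 w 0.3 F [-0.2  0.6 -0.4]
(673, -96.5, 46, 90) -> shift cm [ 0.18 -0.08  1.93] rz 0.0
```

View pics/key1.png

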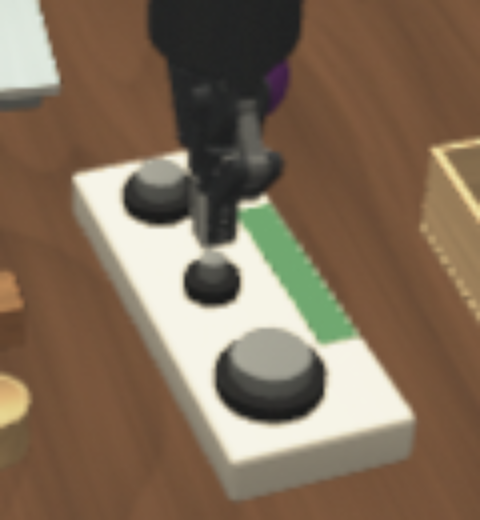

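The finger tips stand right above the small key, clear of the others. Press.

Call:
move_arm([
  {"rx":0,"ry":0,"rz":0,"x":0.15,"y":-0.1,"z":0.7,"fingers":0},
  {"rx":0,"ry":0,"rz":0,"x":0.15,"y":-0.1,"z":1.2,"fingers":0},
  {"rx":0,"ry":0,"rz":0,"x":0.15,"y":-0.1,"z":1.6,"fingers":0},
  {"rx":0,"ry":0,"rz":0,"x":0.15,"y":-0.1,"z":1.9,"fingers":0},
  {"rx":0,"ry":0,"rz":0,"x":0.15,"y":-0.1,"z":2.05,"fingers":0},
  {"rx":0,"ry":0,"rz":0,"x":0.15,"y":-0.1,"z":2.1,"fingers":0},
  {"rx":0,"ry":0,"rz":0,"x":0.15,"y":-0.1,"z":2.1,"fingers":0},
])

```text
clock: 10.3
eef_pos: [672.8, -96.6, 45.9]
orientation: [0.0, -0.0, 1.0, 0.0]
ft_force: [-6.5, 1.7, 15.9]
width: -0.1
finger_force: 7.6
```

The force of 16 N is well past the 4 N bottom force, so the key is fully down. Now up, and over to the first cup with the fingers turned along x.

Call:
move_arm([
  {"rx":0,"ry":0,"rz":0,"x":0,"y":0,"z":-1,"fingers":0},
  {"rx":0,"ry":0,"rz":0,"x":0,"y":0,"z":-3,"fingers":0},
  {"rx":0,"ry":0,"rz":0,"x":0,"y":0,"z":-6,"fingers":0},
  {"rx":0,"ry":0,"rz":8,"x":1,"y":1,"z":-8,"fingers":0},
  {"rx":0,"ry":0,"rz":16,"x":2,"y":2,"z":-8,"fingers":3},
  {"rx":0,"ry":0,"rz":24,"x":3.5,"y":3.5,"z":-8,"fingers":6},
  {"rx":0,"ry":0,"rz":32,"x":5,"y":5,"z":-8,"fingers":6},
  {"rx":0,"ry":0,"rz":40,"x":6.5,"y":6.5,"z":-8,"fingers":6},
  {"rx":0,"ry":0,"rz":48,"x":8,"y":8,"z":-8,"fingers":6},
  {"rx":0,"ry":0,"rz":56,"x":9.5,"y":9.5,"z":-8,"fingers":6},
  {"rx":0,"ry":0,"rz":64,"x":11,"y":11,"z":-8,"fingers":6},
  {"rx":0,"ry":0,"rz":72,"x":12,"y":12.5,"z":-8,"fingers":6},
  {"rx":0,"ry":0,"rz":80,"x":12.5,"y":13.1,"z":-8,"fingers":6},
  {"rx":0,"ry":0,"rz":88,"x":12.5,"y":13.1,"z":-8,"fingers":6},
  {"rx":0,"ry":0,"rz":90,"x":12.5,"y":13.1,"z":-8,"fingers":6},
  {"rx":0,"ry":0,"rz":90,"x":12.5,"y":13.1,"z":-8,"fingers":6},
  {"rx":0,"ry":0,"rz":90,"x":12.5,"y":13.1,"z":-8,"fingers":6},
])

```text
clock: 12.0
eef_pos: [547.4, 34.7, 123.2]
orientation: [-0.0, 0.706, 0.708, -0.0]
ft_force: [0.2, -0.2, -0.4]
width: 60.2
finger_force: 0.0
```

```bash
cat >> h.py <<'E'
def cups(tag):
    S=vision.grab_frame("side"); T=vision.grab_frame("top")
    cv2.imwrite(f"pics/s_{tag}.png",S[:,:,::-1]); cv2.imwrite(f"pics/t_{tag}.png",T[:,:,::-1])
    for n,f,roi,z in (("side",S,(200,120,335,290),31.5),("top",T,(250,205,400,320),31)):
        for c in blobs(f,(12,60,150),(28,190,255),roi): print(n,"cup?",plane(n,[cen(c)],z)[0][:2].round(1),cv2.contourArea(c))
E
python3 - <<'E'
from h import *
cups("a"); goto((547.5,34.6,4,0))
# ring marks, fitted from earlier clear side view are on z=25
c=np.array([562.2,265.1]); th=-.0825; R=np.array([[np.cos(th),-np.sin(th)],[np.sin(th),np.cos(th)]])
P=c+np.array([[-37.5,75],[-37.5,0],[-37.5,-75],[37.5,75],[37.5,0],[37.5,-75]])@R.T
print(P.round(1).tolist())
Q=np.c_[P,np.full(6,25)]
T=cv2.imread("pics/t_a.png")
for n in("s","t"):
    f=cv2.imread(f"pics/{n}_a.png",0).astype(np.float32); cam={"s":"side","t":"top"}[n]
    bg=cv2.medianBlur(f.astype(np.uint8),11).astype(np.float32)-f
    for k,p in enumerate(proj(cam,Q)):
        x,y=map(int,p.round()); w=13 if n=="s" else 15
        d=np.clip(bg[y-w:y+w+1,x-w:x+w+1]-10,0,None); ys,xs=np.nonzero(d>0)
        if len(xs)>20:
            e=cv2.fitEllipse(np.c_[xs,ys].astype(np.float32)); print(cam,k,len(xs),plane(cam,[[e[0][0]+x-w,e[0][1]+y-w]],25)[0].round(1),np.round(e[1],1))
E
```

```text
side cup? [ 539.6 -151.8] 202.5
side cup? [548.1 -70. ] 189.0
side cup? [443.5 -50.3] 168.0
side cup? [441.3  27.4] 144.0
side cup? [547.7  34.7] 135.5
side cup? [ 542.9 -255.1] 54.5
top cup? [548.9 -63.7] 292.0
top cup? [ 538.6 -150.5] 283.0
top cup? [443.7 -49.9] 282.0
t 12.1 pos [547.5  34.5 123.3] yaw 0.1 tilt 0.01 j7 0.07 j1 -0.85 w 60.1 F [ 0.1  0.7 -0.1]
(547.5, 34.6, 4, 0) -> shift cm [ 1.000e-02 -0.000e+00  1.193e+01] rz 0.1
[[531.0, 342.9], [524.8, 268.2], [518.6, 193.4], [605.8, 336.8], [599.6, 262.0], [593.4, 187.3]]
side 0 179 [532.1 334.8  25. ] [17.  28.7]
side 1 204 [525.7 270.3  25. ] [18.3 28.5]
side 2 171 [516.2 210.7  25. ] [17.4 21.7]
side 3 54 [598.8 262.5  25. ] [15.  27.3]
side 4 186 [604.  249.6  25. ] [20.6 25.8]
side 5 176 [596.1 205.7  25. ] [19.4 21. ]
top 0 159 [531.7 344.4  25. ] [20.2 22.1]
top 1 161 [524.9 269.4  25. ] [20.6 22.2]
top 2 86 [521.1 205.8  25. ] [10.7 25.7]
top 3 147 [606.6 337.6  25. ] [19.6 21.5]
top 4 152 [599.7 262.8  25. ] [20.4 21.6]
top 5 58 [589.  199.2  25. ] [10.9 21.5]
```

All four cups stand where they were first measured. The clear rings in the top view agree with the platter model to about 1 mm. Next I grasp cup A.

Call:
move_arm([
  {"rx":0,"ry":0,"rz":0,"x":0,"y":0,"z":3,"fingers":6},
  {"rx":0,"ry":0,"rz":0,"x":0,"y":0,"z":6,"fingers":6},
  {"rx":0,"ry":0,"rz":0,"x":0,"y":0,"z":9,"fingers":6},
  {"rx":0,"ry":0,"rz":0,"x":0,"y":0,"z":11,"fingers":6},
  {"rx":0,"ry":0,"rz":0,"x":0,"y":0,"z":11.7,"fingers":6},
  {"rx":0,"ry":0,"rz":0,"x":0,"y":0,"z":11.7,"fingers":6},
  {"rx":0,"ry":0,"rz":0,"x":0,"y":0,"z":11.7,"fingers":5},
  {"rx":0,"ry":0,"rz":0,"x":0,"y":0,"z":11.7,"fingers":4},
  {"rx":0,"ry":0,"rz":0,"x":0,"y":0,"z":11.7,"fingers":3},
  {"rx":0,"ry":0,"rz":0,"x":0,"y":0,"z":11.7,"fingers":3},
  {"rx":0,"ry":0,"rz":0,"x":0,"y":0,"z":11.7,"fingers":3},
  {"rx":0,"ry":0,"rz":0,"x":0,"y":0,"z":11.7,"fingers":3},
], grip_force=25)

```text
clock: 13.3
eef_pos: [548.8, 34.8, 7.8]
orientation: [0.001, 0.707, 0.707, 0.001]
ft_force: [-0.9, 0.3, 6.4]
width: 37.6
finger_force: 25.3
```

Run:
```python
from h import *
goto((518.6,193.4,70,-4.7),(518.6,193.4,31,-4.7))
```

```text
t 13.3 pos [548.8  34.8   7.8] yaw 0.1 tilt 0.15 j7 0.19 j1 -0.76 w 37.6 F [-0.9  0.3  6.4]
(518.6, 193.4, 70, -4.7) -> shift cm [15.87 -2.99 -6.22] rz 4.8
(518.6, 193.4, 31, -4.7) -> shift cm [15.87 -3.   -2.32] rz 4.8
```

Call:
move_arm([
  {"rx":0,"ry":0,"rz":0,"x":0,"y":0,"z":-1,"fingers":3},
  {"rx":0,"ry":0,"rz":0,"x":0,"y":0,"z":-3,"fingers":3},
  {"rx":0,"ry":0,"rz":0,"x":0,"y":0,"z":-6,"fingers":3},
  {"rx":0,"ry":0,"rz":0,"x":2,"y":-0.4,"z":-8,"fingers":3},
  {"rx":0,"ry":0,"rz":1,"x":5,"y":-1,"z":-8,"fingers":3},
  {"rx":0,"ry":0,"rz":3,"x":8,"y":-1.6,"z":-8,"fingers":3},
  {"rx":0,"ry":0,"rz":4.8,"x":11,"y":-2.2,"z":-8,"fingers":3},
  {"rx":0,"ry":0,"rz":4.8,"x":14,"y":-2.7,"z":-8,"fingers":3},
  {"rx":0,"ry":0,"rz":4.8,"x":15.9,"y":-3,"z":-8,"fingers":3},
  {"rx":0,"ry":0,"rz":4.8,"x":15.9,"y":-3,"z":-6,"fingers":3},
  {"rx":0,"ry":0,"rz":4.8,"x":15.9,"y":-3,"z":-4,"fingers":3},
  {"rx":0,"ry":0,"rz":4.8,"x":15.9,"y":-3,"z":-3.3,"fingers":3},
  {"rx":0,"ry":0,"rz":4.8,"x":15.9,"y":-3,"z":-3.3,"fingers":3},
  {"rx":0,"ry":0,"rz":4.8,"x":15.9,"y":-3,"z":-3.3,"fingers":3},
  {"rx":0,"ry":0,"rz":4.8,"x":15.9,"y":-3,"z":-3.3,"fingers":3},
  {"rx":0,"ry":0,"rz":4.8,"x":15.9,"y":-3,"z":-3.3,"fingers":3},
])

```text
clock: 14.9
eef_pos: [518.1, 193.7, 40.2]
orientation: [0.0, 0.736, 0.677, 0.001]
ft_force: [-0.4, -0.3, -0.5]
width: 37.7
finger_force: 25.3
```

Run:
```python
from h import *
goto((518.6,193.4,32.5,-4.7))
S=vision.grab_frame("side"); T=vision.grab_frame("top")
o=np.hstack([cv2.resize(T[170:290,110:260],(400,320)),cv2.resize(S[100:200,225:350],(400,320))])
cv2.imwrite("pics/near2.png",o[:,:,::-1])
```

```text
t 14.9 pos [518.1 193.7  40.2] yaw -4.8 tilt 0.10 j7 -0.24 j1 -1.05 w 37.7 F [-0.4 -0.3 -0.5]
(518.6, 193.4, 32.5, -4.7) -> shift cm [-0.03  0.05  0.77] rz -0.1
```

View pics/near2.png

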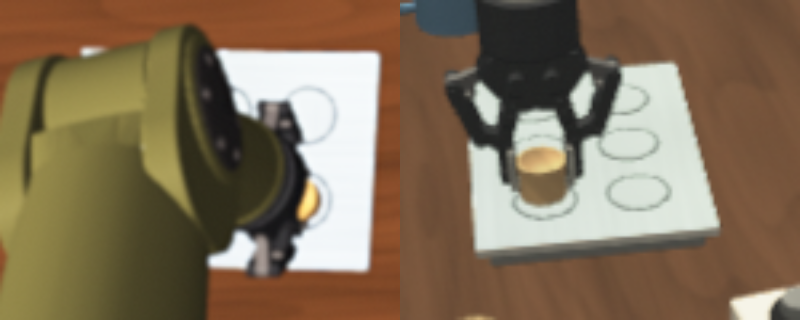

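The cup hangs upright just above the near2 ring, concentric in the side view. I lower it, release, and go above the next cup.

Call:
move_arm([
  {"rx":0,"ry":0,"rz":0,"x":-0.03,"y":0.05,"z":0.4,"fingers":3},
  {"rx":0,"ry":0,"rz":0,"x":-0.03,"y":0.05,"z":0.75,"fingers":3},
  {"rx":0,"ry":0,"rz":0,"x":-0.03,"y":0.05,"z":0.75,"fingers":3},
  {"rx":0,"ry":0,"rz":0,"x":-0.03,"y":0.05,"z":0.75,"fingers":3},
  {"rx":0,"ry":0,"rz":0,"x":-0.03,"y":0.05,"z":0.75,"fingers":3.8},
  {"rx":0,"ry":0,"rz":0,"x":-0.03,"y":0.05,"z":0.75,"fingers":4.5},
  {"rx":0,"ry":0,"rz":0,"x":-0.03,"y":0.05,"z":0.75,"fingers":5.5},
  {"rx":0,"ry":0,"rz":0,"x":-0.03,"y":0.05,"z":0.75,"fingers":5.5},
  {"rx":0,"ry":0,"rz":0,"x":-0.03,"y":0.05,"z":-1,"fingers":5.5},
  {"rx":0,"ry":0,"rz":0,"x":-0.03,"y":0.05,"z":-4,"fingers":5.5},
  {"rx":0,"ry":0,"rz":0,"x":-0.03,"y":0.05,"z":-7,"fingers":5.5},
  {"rx":0,"ry":0,"rz":-1,"x":-3,"y":-1,"z":-8,"fingers":6},
  {"rx":0,"ry":0,"rz":-3,"x":-7,"y":-2.4,"z":-8,"fingers":6},
  {"rx":0,"ry":0,"rz":-4.8,"x":-11,"y":-4,"z":-8,"fingers":6},
  {"rx":0,"ry":0,"rz":-4.8,"x":-15,"y":-5.5,"z":-8,"fingers":6},
  {"rx":0,"ry":0,"rz":-4.8,"x":-17.2,"y":-6.3,"z":-8,"fingers":6},
  {"rx":0,"ry":0,"rz":-4.8,"x":-17.2,"y":-6.3,"z":-8,"fingers":6},
  {"rx":0,"ry":0,"rz":-4.8,"x":-17.2,"y":-6.3,"z":-8,"fingers":6},
  {"rx":0,"ry":0,"rz":-4.8,"x":-17.2,"y":-6.3,"z":-8,"fingers":6},
])

```text
clock: 16.9
eef_pos: [440.9, 28.3, 119.5]
orientation: [0.0, 0.706, 0.708, 0.0]
ft_force: [0.9, 0.3, 0.7]
width: 60.2
finger_force: 0.0
```

```bash
cat >> h.py <<'E'
def placed(tag,spots):
    for n,z in (("side",57),("top",56)):
        f=cv2.imread(f"pics/{n[0]}_{tag}.png")[:,:,::-1].copy()
        for c in blobs(f,(12,60,150),(28,190,255),(130,120,325,180) if n=="side" else (130,180,255,275)):
            print(n,"on platter",plane(n,[cen(c)],z)[0][:2].round(1),cv2.contourArea(c))
E
python3 - <<'E'
from h import *
cups("b"); placed("b",0); goto((441.3,27.4,6,0))
E
```

```text
side cup? [ 539.6 -151.8] 202.5
side cup? [548.1 -70. ] 189.0
side cup? [443.4 -50.4] 169.0
side cup? [441.3  27.3] 144.5
side cup? [524.6 227.9] 61.0
side cup? [ 542.9 -255.1] 54.5
top cup? [455.8  73.8] 1018.5
top cup? [394.6 -26.5] 332.5
top cup? [549.1 -63.8] 288.5
top cup? [ 538.7 -150.3] 281.0
top cup? [444.5 -56.7] 175.5
top cup? [364.5 130. ] 97.5
side on platter [520.1 187.6] 61.0
top on platter [517.1 192.2] 234.0
t 17.0 pos [440.8  28.2 119.3] yaw 0.1 tilt 0.05 j7 -0.19 j1 -1.04 w 60.3 F [ 0.5 -0.2  0.5]
(441.3, 27.4, 6, 0) -> shift cm [-0.07  0.05 11.33] rz 0.1
```

Call:
move_arm([
  {"rx":0,"ry":0,"rz":0,"x":-0.07,"y":0.05,"z":3,"fingers":6},
  {"rx":0,"ry":0,"rz":0,"x":-0.07,"y":0.05,"z":6,"fingers":6},
  {"rx":0,"ry":0,"rz":0,"x":-0.07,"y":0.05,"z":9,"fingers":6},
  {"rx":0,"ry":0,"rz":0,"x":-0.07,"y":0.05,"z":10.7,"fingers":6},
  {"rx":0,"ry":0,"rz":0,"x":-0.07,"y":0.05,"z":11.3,"fingers":6},
  {"rx":0,"ry":0,"rz":0,"x":-0.07,"y":0.05,"z":11.3,"fingers":6},
  {"rx":0,"ry":0,"rz":0,"x":-0.07,"y":0.05,"z":11.3,"fingers":5},
  {"rx":0,"ry":0,"rz":0,"x":-0.07,"y":0.05,"z":11.3,"fingers":4},
  {"rx":0,"ry":0,"rz":0,"x":-0.07,"y":0.05,"z":11.3,"fingers":3},
  {"rx":0,"ry":0,"rz":0,"x":-0.07,"y":0.05,"z":11.3,"fingers":3},
  {"rx":0,"ry":0,"rz":0,"x":-0.07,"y":0.05,"z":11.3,"fingers":3},
  {"rx":0,"ry":0,"rz":0,"x":-0.07,"y":0.05,"z":11.3,"fingers":3},
], grip_force=25)

```text
clock: 18.2
eef_pos: [442.0, 27.1, 7.4]
orientation: [0.0, 0.707, 0.707, 0.001]
ft_force: [-0.8, 0.5, 6.7]
width: 38.3
finger_force: 25.2
```

Run:
```python
from h import *
goto((524.8,268.2,41,-4.7))
f=cv2.imread("pics/s_b.png"); t=cv2.imread("pics/t_b.png")
cv2.imwrite("pics/b.png",np.hstack([cv2.resize(t[150:310,110:310],(400,320)),cv2.resize(f[100:200,225:350],(400,320))]))
```

```text
t 18.2 pos [442.   27.1   7.4] yaw 0.1 tilt 0.14 j7 0.07 j1 -0.99 w 38.3 F [-0.8  0.5  6.7]
(524.8, 268.2, 41, -4.7) -> shift cm [24.1   8.31 -3.31] rz 4.8
```

View pics/b.png

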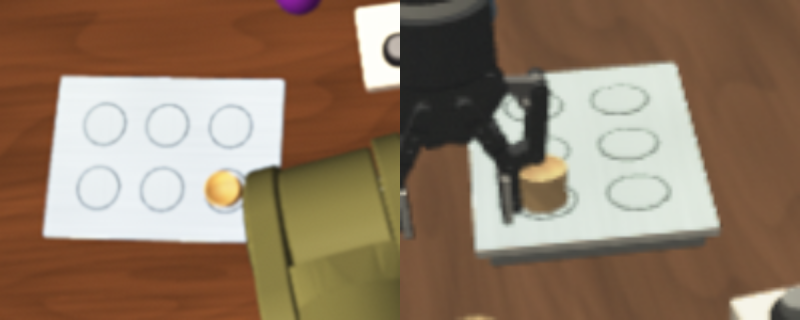

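The near2 cup stands upright inside its ring. I carry cup B to near1.

Call:
move_arm([
  {"rx":0,"ry":0,"rz":0,"x":0,"y":0,"z":-1,"fingers":3},
  {"rx":0,"ry":0,"rz":0,"x":0,"y":0,"z":-3,"fingers":3},
  {"rx":0,"ry":0,"rz":0,"x":0,"y":0,"z":-6,"fingers":3},
  {"rx":0,"ry":0,"rz":0,"x":2,"y":0.7,"z":-9,"fingers":3},
  {"rx":0,"ry":0,"rz":1,"x":5,"y":1.7,"z":-9.5,"fingers":3},
  {"rx":0,"ry":0,"rz":2,"x":9,"y":3.1,"z":-9.5,"fingers":3},
  {"rx":0,"ry":0,"rz":3,"x":13,"y":4.5,"z":-9.5,"fingers":3},
  {"rx":0,"ry":0,"rz":4.8,"x":17,"y":5.9,"z":-9.5,"fingers":3},
  {"rx":0,"ry":0,"rz":4.8,"x":21,"y":7.2,"z":-9.5,"fingers":3},
  {"rx":0,"ry":0,"rz":4.8,"x":24.1,"y":8.3,"z":-9.5,"fingers":3},
  {"rx":0,"ry":0,"rz":4.8,"x":24.1,"y":8.3,"z":-8,"fingers":3},
  {"rx":0,"ry":0,"rz":4.8,"x":24.1,"y":8.3,"z":-5,"fingers":3},
  {"rx":0,"ry":0,"rz":4.8,"x":24.1,"y":8.3,"z":-3.2,"fingers":3},
  {"rx":0,"ry":0,"rz":4.8,"x":24.1,"y":8.3,"z":-3.2,"fingers":3},
  {"rx":0,"ry":0,"rz":4.8,"x":24.1,"y":8.3,"z":-3.2,"fingers":3},
  {"rx":0,"ry":0,"rz":4.8,"x":24.1,"y":8.3,"z":-3.2,"fingers":3},
  {"rx":0,"ry":0,"rz":4.8,"x":24.1,"y":8.3,"z":-3.2,"fingers":3},
])

```text
clock: 19.9
eef_pos: [524.6, 268.1, 39.7]
orientation: [0.0, 0.736, 0.677, 0.001]
ft_force: [-0.2, 0.5, -0.3]
width: 38.2
finger_force: 25.3
```

Run:
```python
from h import *
cups("c"); placed("c",0)
goto((524.8,268.2,32.2,-4.7),(443.5,-50.2,120,0))
```

```text
side cup? [ 539.6 -151.8] 202.5
side cup? [548. -70.] 186.0
side cup? [443.5 -50.3] 168.0
side cup? [522.1 232.5] 90.0
side cup? [529.8 322.8] 77.0
side cup? [ 542.9 -255.1] 54.5
top cup? [548.5 -63.5] 318.0
top cup? [443.7 -50.2] 300.0
top cup? [ 538.7 -150.2] 297.0
side on platter [517.7 192. ] 90.0
side on platter [525.2 279. ] 77.0
top on platter [517.1 191.8] 233.0
top on platter [524.3 261.3] 126.0
t 20.0 pos [524.3 268.1  39.3] yaw -4.8 tilt 0.11 j7 -0.31 j1 -1.14 w 37.9 F [ 0.5 -0.2  0.3]
(524.8, 268.2, 32.2, -4.7) -> shift cm [0.01 0.05 0.71] rz -0.1
(443.5, -50.2, 120, 0) -> shift cm [-32.38  -5.4   -8.12] rz -4.8
```

Call:
move_arm([
  {"rx":0,"ry":0,"rz":0,"x":0.05,"y":0.05,"z":0.4,"fingers":3},
  {"rx":0,"ry":0,"rz":0,"x":0.05,"y":0.05,"z":0.7,"fingers":3},
  {"rx":0,"ry":0,"rz":0,"x":0.05,"y":0.05,"z":0.7,"fingers":3},
  {"rx":0,"ry":0,"rz":0,"x":0.05,"y":0.05,"z":0.7,"fingers":3},
  {"rx":0,"ry":0,"rz":0,"x":0.05,"y":0.05,"z":0.7,"fingers":3.8},
  {"rx":0,"ry":0,"rz":0,"x":0.05,"y":0.05,"z":0.7,"fingers":4.5},
  {"rx":0,"ry":0,"rz":0,"x":0.05,"y":0.05,"z":0.7,"fingers":5.5},
  {"rx":0,"ry":0,"rz":0,"x":0.05,"y":0.05,"z":0.7,"fingers":5.5},
  {"rx":0,"ry":0,"rz":0,"x":0.05,"y":0.05,"z":-1,"fingers":5.5},
  {"rx":0,"ry":0,"rz":0,"x":0.05,"y":0.05,"z":-4,"fingers":5.5},
  {"rx":0,"ry":0,"rz":0,"x":0.05,"y":0.05,"z":-7,"fingers":5.5},
  {"rx":0,"ry":0,"rz":-1,"x":-4,"y":-0.6,"z":-8,"fingers":6},
  {"rx":0,"ry":0,"rz":-2,"x":-8.5,"y":-1.4,"z":-8,"fingers":6},
  {"rx":0,"ry":0,"rz":-3,"x":-13,"y":-2.2,"z":-8,"fingers":6},
  {"rx":0,"ry":0,"rz":-4,"x":-17.5,"y":-2.9,"z":-8,"fingers":6},
  {"rx":0,"ry":0,"rz":-4.8,"x":-22,"y":-3.7,"z":-8,"fingers":6},
  {"rx":0,"ry":0,"rz":-4.8,"x":-26.5,"y":-4.4,"z":-8,"fingers":6},
  {"rx":0,"ry":0,"rz":-4.8,"x":-30,"y":-5,"z":-8,"fingers":6},
  {"rx":0,"ry":0,"rz":-4.8,"x":-32.4,"y":-5.4,"z":-8,"fingers":6},
  {"rx":0,"ry":0,"rz":-4.8,"x":-32.4,"y":-5.4,"z":-8,"fingers":6},
])

```text
clock: 22.0
eef_pos: [442.5, -54.4, 119.0]
orientation: [-0.001, 0.709, 0.705, 0.001]
ft_force: [-0.2, 0.3, -0.9]
width: 60.3
finger_force: 0.0
```

Call:
move_arm([
  {"rx":0,"ry":0,"rz":0,"x":0,"y":0,"z":0,"fingers":6},
  {"rx":0,"ry":0,"rz":0,"x":0,"y":0,"z":0,"fingers":6},
])

```text
clock: 22.2
eef_pos: [443.5, -49.7, 118.7]
orientation: [0.0, 0.706, 0.708, 0.0]
ft_force: [0.3, -0.7, 0.4]
width: 59.6
finger_force: 0.0
```

Run:
```python
from h import *
cups("d"); placed("d",0)
goto((443.5,-50.3,6,0))
```

```text
side cup? [ 539.6 -151.7] 203.5
side cup? [548.2 -70. ] 190.0
side cup? [443.3 -50.4] 170.0
side cup? [530.8 308.9] 60.0
side cup? [ 542.9 -255.1] 54.5
side cup? [513.9 227. ] 28.0
top cup? [ 464.3 -108.5] 1003.0
top cup? [377.9 -37.6] 343.0
top cup? [564.1 -64.1] 102.0
top cup? [ 392.8 -193.6] 56.5
side on platter [526.1 265.6] 60.0
side on platter [509.9 186.7] 28.0
top on platter [517.1 192.3] 233.0
top on platter [523.5 267.6] 223.0
t 22.3 pos [443.4 -49.7 118.5] yaw 0.2 tilt 0.02 j7 -0.02 j1 -1.02 w 60.5 F [-1.   0.1  0.1]
(443.5, -50.3, 6, 0) -> shift cm [-6.000e-02  1.000e-02  1.125e+01] rz 0.2
```

Call:
move_arm([
  {"rx":0,"ry":0,"rz":0,"x":-0.05,"y":0,"z":3,"fingers":6},
  {"rx":0,"ry":0,"rz":0,"x":-0.05,"y":0,"z":6,"fingers":6},
  {"rx":0,"ry":0,"rz":0,"x":-0.05,"y":0,"z":9,"fingers":6},
  {"rx":0,"ry":0,"rz":0,"x":-0.05,"y":0,"z":10.6,"fingers":6},
  {"rx":0,"ry":0,"rz":0,"x":-0.05,"y":0,"z":11.2,"fingers":6},
  {"rx":0,"ry":0,"rz":0,"x":-0.05,"y":0,"z":11.2,"fingers":6},
  {"rx":0,"ry":0,"rz":0,"x":-0.05,"y":0,"z":11.2,"fingers":5},
  {"rx":0,"ry":0,"rz":0,"x":-0.05,"y":0,"z":11.2,"fingers":4},
  {"rx":0,"ry":0,"rz":0,"x":-0.05,"y":0,"z":11.2,"fingers":3},
  {"rx":0,"ry":0,"rz":0,"x":-0.05,"y":0,"z":11.2,"fingers":3},
  {"rx":0,"ry":0,"rz":0,"x":-0.05,"y":0,"z":11.2,"fingers":3},
  {"rx":0,"ry":0,"rz":0,"x":-0.05,"y":0,"z":11.2,"fingers":3},
], grip_force=25)

```text
clock: 23.5
eef_pos: [444.2, -50.8, 7.4]
orientation: [0.0, 0.707, 0.707, 0.001]
ft_force: [-1.3, 0.9, 7.5]
width: 38.1
finger_force: 25.1
```

Run:
```python
from h import *
goto((531.0,342.9,41,-4.7))
```

```text
t 23.5 pos [444.2 -50.8   7.4] yaw 0.1 tilt 0.14 j7 0.32 j1 -0.92 w 38.1 F [-1.3  0.9  7.5]
(531.0, 342.9, 41, -4.7) -> shift cm [39.37  8.73 -3.28] rz 4.8
```

Call:
move_arm([
  {"rx":0,"ry":0,"rz":0,"x":0,"y":0,"z":-1,"fingers":3},
  {"rx":0,"ry":0,"rz":0,"x":0,"y":0,"z":-3,"fingers":3},
  {"rx":0,"ry":0,"rz":0,"x":0,"y":0,"z":-6,"fingers":3},
  {"rx":0,"ry":0,"rz":0,"x":3,"y":0.7,"z":-9,"fingers":3},
  {"rx":0,"ry":0,"rz":1,"x":7,"y":1.6,"z":-10,"fingers":3},
  {"rx":0,"ry":0,"rz":1,"x":11,"y":2.5,"z":-10,"fingers":3},
  {"rx":0,"ry":0,"rz":2,"x":15,"y":3.3,"z":-10,"fingers":3},
  {"rx":0,"ry":0,"rz":2,"x":19,"y":4.2,"z":-10,"fingers":3},
  {"rx":0,"ry":0,"rz":3,"x":23,"y":5.1,"z":-10,"fingers":3},
  {"rx":0,"ry":0,"rz":4,"x":27,"y":6,"z":-10,"fingers":3},
  {"rx":0,"ry":0,"rz":4.8,"x":31,"y":6.9,"z":-10,"fingers":3},
  {"rx":0,"ry":0,"rz":4.8,"x":35,"y":7.8,"z":-10,"fingers":3},
  {"rx":0,"ry":0,"rz":4.8,"x":38,"y":8.4,"z":-10,"fingers":3},
  {"rx":0,"ry":0,"rz":4.8,"x":39.4,"y":8.7,"z":-9,"fingers":3},
  {"rx":0,"ry":0,"rz":4.8,"x":39.4,"y":8.7,"z":-7,"fingers":3},
  {"rx":0,"ry":0,"rz":4.8,"x":39.4,"y":8.7,"z":-5,"fingers":3},
  {"rx":0,"ry":0,"rz":4.8,"x":39.4,"y":8.7,"z":-3.2,"fingers":3},
  {"rx":0,"ry":0,"rz":4.8,"x":39.4,"y":8.7,"z":-3.2,"fingers":3},
  {"rx":0,"ry":0,"rz":4.8,"x":39.4,"y":8.7,"z":-3.2,"fingers":3},
  {"rx":0,"ry":0,"rz":4.8,"x":39.4,"y":8.7,"z":-3.2,"fingers":3},
])

```text
clock: 25.5
eef_pos: [530.6, 343.2, 39.6]
orientation: [0.0, 0.736, 0.677, 0.001]
ft_force: [0.7, -0.3, -0.6]
width: 38.2
finger_force: 25.3
```

Run:
```python
from h import *
cups("e"); placed("e",0)
goto((531.0,343.2,32.2,-4.7),(539.1,-151.2,120,0))
```

```text
side cup? [ 539.6 -151.8] 202.5
side cup? [548.1 -70. ] 187.0
side cup? [522.  233.1] 93.5
side cup? [528.2 311.5] 80.5
side cup? [ 542.9 -255.1] 54.5
side cup? [534.5 396.4] 45.0
top cup? [548.8 -63.5] 302.5
top cup? [ 538.5 -150.3] 287.5
side on platter [517.6 192.6] 93.5
side on platter [523.6 268.2] 80.5
side on platter [529.7 350. ] 45.0
top on platter [517.1 192.2] 234.0
top on platter [523.4 267.4] 222.0
top on platter [532.1 342.1] 179.5
t 25.6 pos [530.5 343.3  39.6] yaw -4.8 tilt 0.13 j7 -0.36 j1 -1.24 w 38.2 F [-0.2 -0.7 -0.4]
(531.0, 343.2, 32.2, -4.7) -> shift cm [-0.01  0.05  0.74] rz -0.1
(539.1, -151.2, 120, 0) -> shift cm [-49.19   4.97  -8.11] rz -4.8
```

Call:
move_arm([
  {"rx":0,"ry":0,"rz":0,"x":0,"y":0.12,"z":0.4,"fingers":3},
  {"rx":0,"ry":0,"rz":0,"x":0,"y":0.12,"z":0.74,"fingers":3},
  {"rx":0,"ry":0,"rz":0,"x":0,"y":0.12,"z":0.74,"fingers":3},
  {"rx":0,"ry":0,"rz":0,"x":0,"y":0.12,"z":0.74,"fingers":3},
  {"rx":0,"ry":0,"rz":0,"x":0,"y":0.12,"z":0.74,"fingers":3.8},
  {"rx":0,"ry":0,"rz":0,"x":0,"y":0.12,"z":0.74,"fingers":4.5},
  {"rx":0,"ry":0,"rz":0,"x":0,"y":0.12,"z":0.74,"fingers":5.5},
  {"rx":0,"ry":0,"rz":0,"x":0,"y":0.12,"z":0.74,"fingers":5.5},
  {"rx":0,"ry":0,"rz":0,"x":0,"y":0.12,"z":-1,"fingers":5.5},
  {"rx":0,"ry":0,"rz":0,"x":0,"y":0.12,"z":-4,"fingers":5.5},
  {"rx":0,"ry":0,"rz":0,"x":0,"y":0.12,"z":-7,"fingers":5.5},
  {"rx":0,"ry":0,"rz":0,"x":-4,"y":0.5,"z":-8,"fingers":6},
  {"rx":0,"ry":0,"rz":-1,"x":-8.5,"y":0.9,"z":-8,"fingers":6},
  {"rx":0,"ry":0,"rz":-2,"x":-13,"y":1.3,"z":-8,"fingers":6},
  {"rx":0,"ry":0,"rz":-3,"x":-17.5,"y":1.8,"z":-8,"fingers":6},
  {"rx":0,"ry":0,"rz":-4,"x":-22,"y":2.2,"z":-8,"fingers":6},
  {"rx":0,"ry":0,"rz":-4.8,"x":-26.5,"y":2.7,"z":-8,"fingers":6},
  {"rx":0,"ry":0,"rz":-4.8,"x":-31,"y":3.1,"z":-8,"fingers":6},
  {"rx":0,"ry":0,"rz":-4.8,"x":-34,"y":3.4,"z":-8,"fingers":6},
  {"rx":0,"ry":0,"rz":-4.8,"x":-34,"y":3.4,"z":-8,"fingers":6},
])

```text
clock: 27.6
eef_pos: [535.5, -5.1, 119.9]
orientation: [0.001, 0.71, 0.704, 0.0]
ft_force: [-0.1, -0.8, -0.0]
width: 60.3
finger_force: 0.0
```

Call:
move_arm([
  {"rx":0,"ry":0,"rz":0,"x":-3,"y":0.4,"z":0,"fingers":6},
  {"rx":0,"ry":0,"rz":0,"x":-7,"y":0.9,"z":0,"fingers":6},
  {"rx":0,"ry":0,"rz":0,"x":-11,"y":1.2,"z":0,"fingers":6},
  {"rx":0,"ry":0,"rz":0,"x":-14,"y":1.5,"z":0,"fingers":6},
  {"rx":0,"ry":0,"rz":0,"x":-15.2,"y":1.5,"z":0,"fingers":6},
  {"rx":0,"ry":0,"rz":0,"x":-15.2,"y":1.5,"z":0,"fingers":6},
  {"rx":0,"ry":0,"rz":0,"x":-15.2,"y":1.5,"z":0,"fingers":6},
])

```text
clock: 28.3
eef_pos: [550.9, -148.9, 118.4]
orientation: [-0.001, 0.706, 0.708, 0.001]
ft_force: [-0.3, 0.0, 0.1]
width: 60.0
finger_force: 0.0
```

Run:
```python
from h import *
cups("f"); placed("f",0)
goto((539.1,-151.2,6,0))
```

```text
side cup? [ 539.4 -151.6] 209.0
side cup? [548.3 -70. ] 190.5
side cup? [521.9 232.8] 95.0
side cup? [528.5 311.8] 84.0
side cup? [535.1 389.2] 73.0
side cup? [ 542.9 -255.1] 54.5
top cup? [549.  -63.7] 290.5
top cup? [ 544.8 -134.9] 35.0
side on platter [517.6 192.3] 95.0
side on platter [523.9 268.4] 84.0
side on platter [530.2 343. ] 73.0
top on platter [517.1 192.2] 234.0
top on platter [523.5 267.6] 223.0
top on platter [530.7 342.5] 221.5
t 28.4 pos [ 551.  -148.2  118.2] yaw 0.2 tilt 0.09 j7 0.51 j1 -0.63 w 60.2 F [0.4 0.4 0.1]
(539.1, -151.2, 6, 0) -> shift cm [-0.32 -1.19 11.22] rz 0.2
```

Call:
move_arm([
  {"rx":0,"ry":0,"rz":0,"x":-0.3,"y":-1.2,"z":2,"fingers":6},
  {"rx":0,"ry":0,"rz":0,"x":-0.3,"y":-1.2,"z":5,"fingers":6},
  {"rx":0,"ry":0,"rz":0,"x":-0.3,"y":-1.2,"z":6,"fingers":6},
  {"rx":0,"ry":0,"rz":0,"x":-0.3,"y":-1.2,"z":9,"fingers":6},
  {"rx":0,"ry":0,"rz":0,"x":-0.3,"y":-1.2,"z":10.6,"fingers":6},
  {"rx":0,"ry":0,"rz":0,"x":-0.3,"y":-1.2,"z":11.2,"fingers":6},
  {"rx":0,"ry":0,"rz":0,"x":-0.3,"y":-1.2,"z":11.2,"fingers":6},
  {"rx":0,"ry":0,"rz":0,"x":-0.3,"y":-1.2,"z":11.2,"fingers":5},
  {"rx":0,"ry":0,"rz":0,"x":-0.3,"y":-1.2,"z":11.2,"fingers":4},
  {"rx":0,"ry":0,"rz":0,"x":-0.3,"y":-1.2,"z":11.2,"fingers":3},
  {"rx":0,"ry":0,"rz":0,"x":-0.3,"y":-1.2,"z":11.2,"fingers":3},
  {"rx":0,"ry":0,"rz":0,"x":-0.3,"y":-1.2,"z":11.2,"fingers":3},
  {"rx":0,"ry":0,"rz":0,"x":-0.3,"y":-1.2,"z":11.2,"fingers":3},
], grip_force=25)

```text
clock: 29.7
eef_pos: [539.6, -154.0, 7.6]
orientation: [0.001, 0.707, 0.707, 0.001]
ft_force: [-1.0, 0.2, 6.2]
width: 38.3
finger_force: 25.1
```

Run:
```python
from h import *
goto((600.4,262.0,41,-4.7),(593.4,187.3,41,-4.7))
```

```text
t 29.7 pos [ 539.6 -154.     7.6] yaw 0.0 tilt 0.12 j7 0.62 j1 -0.53 w 38.3 F [-1.   0.2  6.2]
(600.4, 262.0, 41, -4.7) -> shift cm [41.59  6.12 -3.32] rz 4.7
(593.4, 187.3, 41, -4.7) -> shift cm [34.12  5.41 -3.32] rz 4.7
```

Call:
move_arm([
  {"rx":0,"ry":0,"rz":0,"x":0,"y":0,"z":-1,"fingers":3},
  {"rx":0,"ry":0,"rz":0,"x":0,"y":0,"z":-3,"fingers":3},
  {"rx":0,"ry":0,"rz":0,"x":0,"y":0,"z":-6,"fingers":3},
  {"rx":0,"ry":0,"rz":0,"x":2,"y":0.4,"z":-9,"fingers":3},
  {"rx":0,"ry":0,"rz":1,"x":6,"y":1,"z":-10,"fingers":3},
  {"rx":0,"ry":0,"rz":1,"x":10,"y":1.7,"z":-10,"fingers":3},
  {"rx":0,"ry":0,"rz":2,"x":14,"y":2.4,"z":-10,"fingers":3},
  {"rx":0,"ry":0,"rz":2,"x":18,"y":3,"z":-10,"fingers":3},
  {"rx":0,"ry":0,"rz":3,"x":22,"y":3.6,"z":-10,"fingers":3},
  {"rx":0,"ry":0,"rz":4,"x":26,"y":4.3,"z":-10,"fingers":3},
  {"rx":0,"ry":0,"rz":4.7,"x":30,"y":4.9,"z":-10,"fingers":3},
  {"rx":0,"ry":0,"rz":4.7,"x":33,"y":5.4,"z":-10,"fingers":3},
  {"rx":0,"ry":0,"rz":4.7,"x":33.9,"y":5.5,"z":-9,"fingers":3},
  {"rx":0,"ry":0,"rz":4.7,"x":33.9,"y":5.5,"z":-7,"fingers":3},
  {"rx":0,"ry":0,"rz":4.7,"x":33.9,"y":5.5,"z":-5,"fingers":3},
  {"rx":0,"ry":0,"rz":4.7,"x":33.9,"y":5.5,"z":-3.2,"fingers":3},
  {"rx":0,"ry":0,"rz":4.7,"x":33.9,"y":5.5,"z":-3.2,"fingers":3},
  {"rx":0,"ry":0,"rz":4.7,"x":33.9,"y":5.5,"z":-3.2,"fingers":3},
  {"rx":0,"ry":0,"rz":4.7,"x":33.9,"y":5.5,"z":-3.2,"fingers":3},
  {"rx":0,"ry":0,"rz":4.7,"x":33.9,"y":5.5,"z":-3.2,"fingers":3},
])

```text
clock: 31.7
eef_pos: [594.1, 185.3, 39.5]
orientation: [0.0, 0.735, 0.678, 0.001]
ft_force: [-0.5, 0.0, -0.3]
width: 37.8
finger_force: 25.3
```

Run:
```python
from h import *
cups("g"); placed("g",0)
goto((594.2,184.8,32.6,-4.7),(667.6,-17.5,120,-90),(667.6,-17.5,120,90))
f=cv2.imread("pics/s_g.png"); t=cv2.imread("pics/t_g.png")
cv2.imwrite("pics/g.png",np.hstack([cv2.resize(t[150:310,110:310],(400,320)),cv2.resize(f[100:200,225:350],(400,320))]))
```

```text
side cup? [548.2 -70. ] 190.0
side cup? [522.  233.1] 93.5
side cup? [602.6 237.2] 89.5
side cup? [528.5 311.6] 83.0
side cup? [533.2 389.3] 65.5
side cup? [ 542.9 -255.1] 54.5
top cup? [548.6 -63.8] 321.0
side on platter [517.6 192.6] 93.5
side on platter [595.3 196.5] 89.5
side on platter [523.9 268.2] 83.0
side on platter [528.4 343.1] 65.5
top on platter [517.3 192. ] 234.5
top on platter [523.4 266.9] 219.0
top on platter [662.4 293.7] 58.5
top on platter [591.4 175.1] 54.0
t 31.8 pos [593.8 185.4  39.2] yaw -4.7 tilt 0.08 j7 -0.06 j1 -1.02 w 38.1 F [-0.7 -0.7  0.4]
(594.2, 184.8, 32.6, -4.7) -> shift cm [-0.06  0.04  0.66] rz 0.0
(667.6, -17.5, 120, -90) -> shift cm [-19.62   9.01  -8.09] rz 85.3
(667.6, -17.5, 120, 90) -> shift cm [-19.62   9.01  -8.09] rz 85.3
```

View pics/g.png

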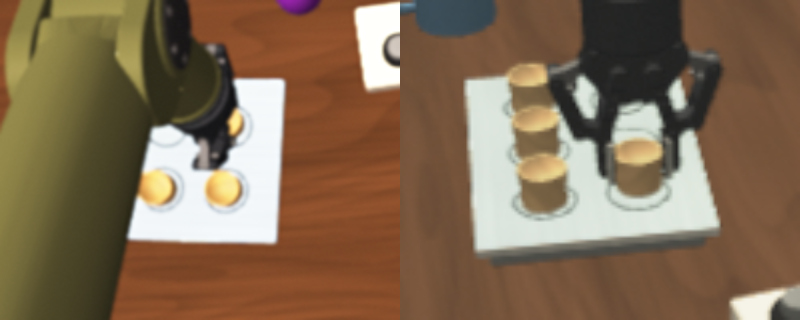

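The fourth cup hangs upright over far2, and the near row is filled with cups inside their rings. I lower it, release, and go over the medium key.

Call:
move_arm([
  {"rx":0,"ry":0,"rz":0,"x":0,"y":0.04,"z":0.4,"fingers":3},
  {"rx":0,"ry":0,"rz":0,"x":0,"y":0.04,"z":0.66,"fingers":3},
  {"rx":0,"ry":0,"rz":0,"x":0,"y":0.04,"z":0.66,"fingers":3},
  {"rx":0,"ry":0,"rz":0,"x":0,"y":0.04,"z":0.66,"fingers":3},
  {"rx":0,"ry":0,"rz":0,"x":0,"y":0.04,"z":0.66,"fingers":3.8},
  {"rx":0,"ry":0,"rz":0,"x":0,"y":0.04,"z":0.66,"fingers":4.5},
  {"rx":0,"ry":0,"rz":0,"x":0,"y":0.04,"z":0.66,"fingers":5.5},
  {"rx":0,"ry":0,"rz":0,"x":0,"y":0.04,"z":0.66,"fingers":5.5},
  {"rx":0,"ry":0,"rz":0,"x":0,"y":0.04,"z":-1,"fingers":5.5},
  {"rx":0,"ry":0,"rz":0,"x":0,"y":0.04,"z":-4,"fingers":5.5},
  {"rx":0,"ry":0,"rz":0,"x":0,"y":0.04,"z":-7,"fingers":5.5},
  {"rx":0,"ry":0,"rz":0,"x":-3,"y":1.4,"z":-8,"fingers":5.5},
  {"rx":0,"ry":0,"rz":0,"x":-7,"y":3.2,"z":-8,"fingers":4},
  {"rx":0,"ry":0,"rz":0,"x":-11,"y":5,"z":-8,"fingers":2},
  {"rx":0,"ry":0,"rz":0,"x":-15,"y":6.9,"z":-8,"fingers":0},
  {"rx":0,"ry":0,"rz":0,"x":-18,"y":8.3,"z":-8,"fingers":0},
  {"rx":0,"ry":0,"rz":0,"x":-19.6,"y":9.1,"z":-7,"fingers":0},
  {"rx":0,"ry":0,"rz":0,"x":-19.6,"y":9.1,"z":-5,"fingers":0},
  {"rx":0,"ry":0,"rz":0,"x":-19.6,"y":9.1,"z":-5,"fingers":0},
  {"rx":0,"ry":0,"rz":0,"x":-19.6,"y":9.1,"z":-5,"fingers":0},
])

```text
clock: 33.8
eef_pos: [668.1, -16.9, 89.0]
orientation: [-0.0, 0.735, 0.678, 0.0]
ft_force: [0.2, 0.2, -0.8]
width: 0.3
finger_force: 0.0
```

Run:
```python
from h import *
cups("h"); placed("h",0)
goto((668.5,-17.0,64,-4.7),(668.5,-17.0,45.5,-4.7))
f=cv2.imread("pics/s_h.png"); t=cv2.imread("pics/t_h.png")
cv2.imwrite("pics/h.png",np.hstack([cv2.resize(t[120:280,110:310],(400,320)),cv2.resize(f[100:280,210:435],(400,320))]))
```

```text
side cup? [548.1 -70. ] 189.0
side cup? [522.  233.1] 93.5
side cup? [600.2 225.6] 86.0
side cup? [528.4 311.8] 82.0
side cup? [535.1 389.2] 73.0
side cup? [ 542.9 -255.1] 54.5
top cup? [548.6 -63.6] 306.0
side on platter [517.6 192.6] 93.5
side on platter [593.  185.3] 86.0
side on platter [523.8 268.4] 82.0
side on platter [530.2 343. ] 73.0
top on platter [523.5 267.5] 219.5
top on platter [530.4 342.4] 218.0
t 33.9 pos [668.8 -16.6  89.7] yaw -4.6 tilt 0.09 j7 0.26 j1 -0.66 w -0.1 F [0.8 0.4 0.9]
(668.5, -17.0, 64, -4.7) -> shift cm [-0.04 -0.03  2.57] rz 0.1
(668.5, -17.0, 45.5, -4.7) -> shift cm [-0.04 -0.03  4.42] rz 0.1
```

View pics/h.png

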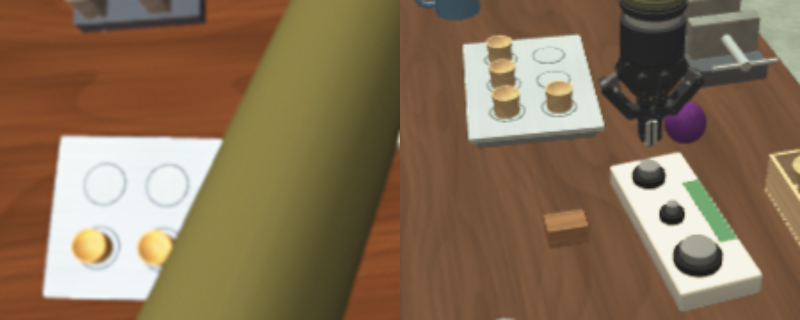

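All four cups stand upright in their rings, and no cup remains on the counter. The closed fingers are over the medium key, so I press it and rise.

Call:
move_arm([
  {"rx":0,"ry":0,"rz":0,"x":-0.05,"y":0,"z":1.5,"fingers":0},
  {"rx":0,"ry":0,"rz":0,"x":-0.05,"y":0,"z":2.7,"fingers":0},
  {"rx":0,"ry":0,"rz":0,"x":-0.05,"y":0,"z":3.3,"fingers":0},
  {"rx":0,"ry":0,"rz":0,"x":-0.05,"y":0,"z":3.8,"fingers":0},
  {"rx":0,"ry":0,"rz":0,"x":-0.05,"y":0,"z":4.2,"fingers":0},
  {"rx":0,"ry":0,"rz":0,"x":-0.05,"y":0,"z":4.4,"fingers":0},
  {"rx":0,"ry":0,"rz":0,"x":-0.05,"y":0,"z":4.5,"fingers":0},
  {"rx":0,"ry":0,"rz":0,"x":-0.05,"y":0,"z":4.5,"fingers":0},
])

```text
clock: 34.7
eef_pos: [667.6, -17.6, 45.9]
orientation: [-0.001, 0.735, 0.678, 0.0]
ft_force: [-9.3, 3.0, 17.2]
width: -0.1
finger_force: 8.4
```

Call:
move_arm([
  {"rx":0,"ry":0,"rz":0,"x":0,"y":0,"z":-1,"fingers":0},
  {"rx":0,"ry":0,"rz":0,"x":0,"y":0,"z":-2.5,"fingers":0},
  {"rx":0,"ry":0,"rz":0,"x":0,"y":0,"z":-4.5,"fingers":0},
  {"rx":0,"ry":0,"rz":0,"x":-3,"y":0.5,"z":-4.5,"fingers":0},
  {"rx":0,"ry":0,"rz":0,"x":-7,"y":1.1,"z":-4.5,"fingers":0},
  {"rx":0,"ry":0,"rz":0,"x":-11,"y":1.7,"z":-4.5,"fingers":0},
  {"rx":0,"ry":0,"rz":0,"x":-14,"y":2.2,"z":-4.5,"fingers":0},
  {"rx":0,"ry":0,"rz":0,"x":-15.7,"y":2.4,"z":-4.5,"fingers":0},
  {"rx":0,"ry":0,"rz":0,"x":-15.7,"y":2.4,"z":-3,"fingers":0},
  {"rx":0,"ry":0,"rz":0,"x":-15.7,"y":2.4,"z":-2,"fingers":0},
  {"rx":0,"ry":0,"rz":0,"x":-15.7,"y":2.4,"z":-2,"fingers":0},
  {"rx":0,"ry":0,"rz":0,"x":-15.7,"y":2.4,"z":-2,"fingers":0},
])

```text
clock: 35.9
eef_pos: [679.3, -173.9, 62.3]
orientation: [-0.001, 0.734, 0.679, -0.0]
ft_force: [0.3, 0.2, 1.2]
width: 0.0
finger_force: 0.0
```

Run:
```python
from h import *
goto((679,-176,45.5,-4.7))
```

```text
t 35.9 pos [ 679.3 -173.9   62.3] yaw -4.5 tilt 0.10 j7 0.50 j1 -0.38 w 0.0 F [0.3 0.2 1.2]
(679, -176, 45.5, -4.7) -> shift cm [-0.21 -0.01  1.68] rz 0.2
```

Call:
move_arm([
  {"rx":0,"ry":0,"rz":0,"x":-0.2,"y":0,"z":0.5,"fingers":0},
  {"rx":0,"ry":0,"rz":0,"x":-0.2,"y":0,"z":0.9,"fingers":0},
  {"rx":0,"ry":0,"rz":0,"x":-0.2,"y":0,"z":1.3,"fingers":0},
  {"rx":0,"ry":0,"rz":0,"x":-0.2,"y":0,"z":1.6,"fingers":0},
  {"rx":0,"ry":0,"rz":0,"x":-0.2,"y":0,"z":1.75,"fingers":0},
  {"rx":0,"ry":0,"rz":0,"x":-0.2,"y":0,"z":1.8,"fingers":0},
  {"rx":0,"ry":0,"rz":0,"x":-0.2,"y":0,"z":1.8,"fingers":0},
])

```text
clock: 36.6
eef_pos: [679.4, -178.1, 46.2]
orientation: [-0.0, 0.735, 0.678, 0.0]
ft_force: [-1.0, 1.6, 5.1]
width: 0.2
finger_force: 2.8
```

Call:
move_arm([
  {"rx":0,"ry":0,"rz":0,"x":0,"y":0,"z":0.1,"fingers":0},
  {"rx":0,"ry":0,"rz":0,"x":0,"y":0,"z":0.2,"fingers":0},
  {"rx":0,"ry":0,"rz":0,"x":0,"y":0,"z":0.2,"fingers":0},
])

```text
clock: 36.9
eef_pos: [679.5, -178.1, 46.0]
orientation: [-0.0, 0.735, 0.678, 0.001]
ft_force: [-4.1, 2.6, 14.3]
width: 0.0
finger_force: 7.1
```

The large key is at the bottom (14 N). I retreat straight up and take a last look.

Call:
move_arm([
  {"rx":0,"ry":0,"rz":0,"x":0,"y":0,"z":-1,"fingers":0},
  {"rx":0,"ry":0,"rz":0,"x":0,"y":0,"z":-3,"fingers":0},
  {"rx":0,"ry":0,"rz":0,"x":0,"y":0,"z":-6,"fingers":0},
  {"rx":0,"ry":0,"rz":0,"x":0,"y":0,"z":-10,"fingers":0},
  {"rx":0,"ry":0,"rz":0,"x":0,"y":0,"z":-13,"fingers":0},
  {"rx":0,"ry":0,"rz":0,"x":0,"y":0,"z":-15,"fingers":0},
  {"rx":0,"ry":0,"rz":0,"x":0,"y":0,"z":-15,"fingers":0},
  {"rx":0,"ry":0,"rz":0,"x":0,"y":0,"z":-15,"fingers":0},
])

```text
clock: 37.7
eef_pos: [678.9, -178.6, 193.6]
orientation: [0.0, 0.735, 0.678, 0.0]
ft_force: [-0.5, -0.0, -0.7]
width: 0.1
finger_force: 0.0
```

Run:
```python
from h import *
cups("z"); placed("z",0); goto()
f=cv2.imread("pics/s_z.png"); cv2.imwrite("pics/z.png",cv2.resize(f[90:390,200:600],(800,600)))
```

```text
side cup? [548.2 -70. ] 190.0
side cup? [521.9 232.8] 95.0
side cup? [600.2 225.6] 86.0
side cup? [528.5 311.8] 84.0
side cup? [535.1 389.2] 73.0
side cup? [ 542.9 -255.1] 54.5
side on platter [517.6 192.3] 95.0
side on platter [593.  185.3] 86.0
side on platter [523.9 268.4] 84.0
side on platter [530.2 343. ] 73.0
top on platter [517.1 192.3] 233.0
top on platter [523.5 267.6] 223.0
top on platter [530.7 342.6] 222.5
top on platter [592.7 186.7] 220.0
t 37.8 pos [ 678.3 -178.   191.9] yaw -4.7 tilt 0.13 j7 0.45 j1 -0.40 w -0.3 F [-0.3 -0.2  0.7]
```

View pics/z.png

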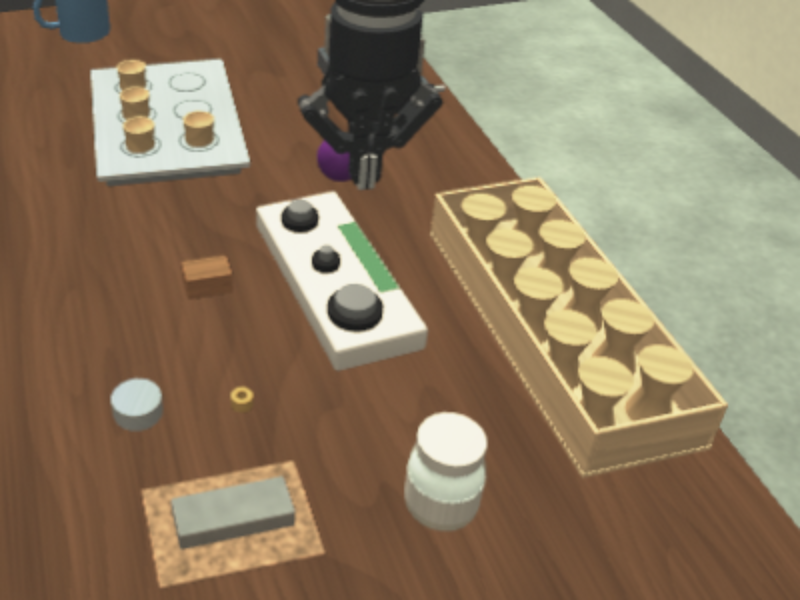

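The four cups stand on their rings within about 2 mm, the stone is on its mat, the keys are up and the bystanders have not moved. I hand the job in.

```bash
python3 -c "
from rig import arm
print(arm.finish_job())"
```

```text
the job is handed in; nothing more can be done
None
```

I handed the job in at 37.8 s of the 210 s allowed. The stone is flat in the middle of its mat, the four cups stand within about 2 mm of their ring centres (near row full, one on the right far ring), and I pressed small, then medium, then large to the bottom and let each come up again.

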